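Fit the strainer and hold the self-closing valve open at its mark

ROBOT

A 7-joint arm with a two-finger parallel gripper is mounted at the origin on the work surface. World frame = base frame: x ahead of the robot, y to its left, z up, the work surface at z = 0. Lengths are in mm, angles in rad, forces in N, time in s.
With the tool pointing down it reaches from about 400 to 850 mm from the base axis. Payload 4.4 kg.
Tool frame: the origin (TCP) lies on the centre line of the jaws, within the pads' length; the fingertips stand 17 mm ahead of it and the grasp point (between the pads) lies 2 mm behind it; x points along the fingers, y is the direction in which the jaws open and shut, and the axes are right-handed (so a half turn about x gives the same grasp; the last joint's range is limited). The gripper opens to 94 mm and grips with 3 to 60 N. Pads are 16 mm wide; open, the fingers measure 119 mm over their backs; the gripper's body (75 mm by 177 mm) begins 78 mm behind the grasp point.
Start: joints at [1.051, 0.628, 0.038, 1.517, -0.027, 0.996, -0.02], TCP at [284.978, -584.213, 222.478] pointing down, gripper open.
Joint ranges: [-3.06, 3.06], [-0.37, 2.12], [-1.25, 1.32], [0.18, 2.47], [-1.1, 4.24], [0.23, 1.98], [-2.94, 2.94]. Speed limits (rad/s): [2.57, 2.57, 3.14, 3.14, 3.14, 3.14, 3.14].

INTERFACE

Orientations are given as a unit quaternion [w, x, y, z].
In Python, from workcell import * gives the robot as it stands.
- The arm moves only by the shell command python3 -m jog 'ROWS' [FORCE]. ROWS is JSON, a list of rows, each a list of 7 numbers: the opening, from 0 (shut) to 1 (fully open), then the shift along the world's x, y, z in mm, then the turn, a rotation vector about the world's x, y, z in rad. A call has exactly 10 rows; each row shifts and turns the pose as measured when the row begins; what a row does not reach is not made up. A row lasts 1/8 s, in which the tool goes at most 62.5 mm and 10.7 degrees, less where a joint would pass 70% of its speed; a pose out of reach is approached as far as the arm can. A call with a gripper value outside its range is refused whole. The fingers move at their own pace and stop on an object; FORCE is the grip in N (left out, the last holds). Time passes only in rows, so rows that do not move let the fingers close, or fill a call up. It gives the time, the measured TCP pose, the force and the opening at its end, in the units of the state.
- state(): the state, without advancing time (a new reading comes with each control period).
- camera(name): name is "side" or "top"; returns the picture (480x640x3 uint8, blue, green, red); there is no depth.
- camera_params(name): a dict with "fx", "fy", "cx", "cy" (pixels), "rvec" (rotation vector, rad) and "tvec" (3), from world to camera coordinates, as OpenCV has them. Camera axes: x right, y down, z forward; pixel columns grow to the right and rows downward; lengths in mm; the calibration is good to about 2 mm. A picture is of the moment at which its call begins. camera_params takes no time and is no camera call.
- close_job(): hands the job in, once; it reports no verdict.
The state is a dict: "t": time; "qpos": joint angles; "dq": joint speeds; "joint_torque": joint torques, N m; "tool_pos": TCP position; "ee_rot": TCP orientation; "force": force on the tool from outside, world axes, zero at the start; "torque": the same for the moment, N m; "grip_width": finger opening in mm.
Only numpy, scipy, OpenCV 4.12 (cv2) and the standard library are available. Lean on these libraries where they do the work, as an engineer would, in place of code of your own. Each camera call takes 0.05 s, during which the arm holds its last target.

TASK

Fit the loose steel strainer insert into the recess of the brass valve block, tab up, and press it down until its shoulders are flush with the top of the block. Only then pull the valve's spring-return handle out until its pointer stands over the steel marker on the scale rail, and finish still holding it there with the gripper: do not let go, the spring would shut the valve. Leave the tin, the fitting, the spanner and the brush where they are.

Things in the scene. Friction and masses are not known exactly. Their poses are not given: they have to be found in the camera images.
- insert: Loose steel strainer insert, about 120 g: block 50 (x) by 30 (y) by 24 mm high, its lowest 6 mm stepped in 2 mm all round; upright grip tab in the middle of its top, 34 (x) by 12 (y) by 22 mm high (46 mm high in all). Starts standing on the bench, tab up. Origin: centre of its underside; z up. Half a turn about z makes no difference.
- valve: Fixed copper hatch cover 180 (x) by 300 (y) by 12 mm with a brass valve block on it, 90 (x) by 80 (y) mm, top 60 mm above the bench. Origin: at bench height under the block's centre; cover from y -220 to +80 mm. Studs 14 mm tall in rows at x = -78 and +78 mm. Scale rail 22 mm wide, top 18 mm above the bench, at x = 47 mm, y -50 to -200 mm. The handle is pulled along -y.
- recess (a point): Centre of the mouth of the recess in the block's top, 60 mm above the bench, axes as valve. Recess 53 (x) by 33 mm (y), mouth chamfered 2 mm; insert goes in with its x along this x. A seat plate lies 18 mm down, so an insert laid in stands 6 mm proud; pressed with 5 to 12 N the plate sinks 6 mm to its stop and stays: the 24 mm block is then flush, its tab 22 mm above.
- handle_mid (a point): Dark steel upright pull handle on a 14 mm rod that leaves the block's -y side 21 mm above the bench: plate 44 (x) by 16 (y) by 74 mm tall, from 16 to 90 mm above the bench. This point: its middle, 53 mm above the bench, 112 mm from the block's centre along -y when shut (64 mm clear to the block, a gland takes 12 mm of it low down). Axes as valve.
- grip (a point): Middle of the handle's top edge, 90 mm above the bench. The handle can be pinched from above across its 16 mm or its 44 mm.
- pointer (a point): The brass pointer, a finger 3 mm wide and 5 mm thick that sticks out from the handle's foot towards +x, 32 mm above the bench; this point is on it, 47 mm from the handle's middle, over the scale rail. It moves with the handle.
- mark: Dark steel marker clamped across the scale rail (fixed in an episode): a bar 30 (x) by 10 (y) by 8 mm high. Origin: centre of its underside, 18 mm above the bench; axes as valve. The pointer passes 3 mm above it.
- handle (a joint): How far the handle is pulled out, m: 0 shut (the start), 0.08 at the outer stop; the marker stands at 0.034 to 0.062. The spring pulls back with 3.3 N at 0 and 1.1 N more for every 10 mm.
- tin: Bystander: grey paint tin, 74 mm across and 90 mm tall, 0.5 kg. Origin: centre of its underside.
- fitting: Bystander: brass flanged pipe fitting, 68 mm across and 45 mm tall. Origin: centre of its underside.
- spanner: Bystander: steel spanner lying flat along its x.
- brush: Bystander: paint brush lying flat along its x.
Not all that is in view belongs to the job. Several things look just like the insert: the one meant starts farthest from the robot's base.

How it is judged:
By the outcome, as a careful person would: the job done as asked, in the order asked, and still so for the second after the job is handed in, while the arm keeps its last pose, push and grip.
It also fails if it takes over 54 s, if anything falls off the work surface, if the arm or the gripper's body presses on something with over 40 N, if the wrist force passes 120 N, or if a joint passes its speed limit or range.

## Working session

There is one attempt and no reset: what is moved stays moved. The work goes in short steps, Python scripts to look and compute and a shell command to move; the robot and the scene stay as the last step left them, time stands still between calls to the robot, and variables do not carry over. Pictures are saved under pics/ and viewed, and the job is handed in when it is done.

```bash
ls; mkdir -p pics; python3 - <<'E'
from workcell import *
import cv2
for n in("side","top"):
    cv2.imwrite(f"pics/{n}0.png",camera(n)); print(n,camera_params(n))
s=state();print(s)
E
```

```text
pics
side {'fx': 588.3227355216361, 'fy': 588.3227355216361, 'cx': 321.7535918360126, 'cy': 229.86324726810494, 'rvec': array([-0.05579895,  2.81653298, -1.37476722]), 'tvec': array([ 513.58120602,  102.47443803, 1328.02247183])}
top {'fx': 475.8626290851204, 'fy': 475.8626290851204, 'cx': 314.25038098262115, 'cy': 239.54588537395267, 'rvec': array([ 2.16625342, -2.19210109,  0.07205205]), 'tvec': array([  -9.00810484,  552.68437496, 1041.12835849])}
{'t': 0.1, 'qpos': array([ 1.05115798,  0.62923593,  0.03845629,  1.51824095, -0.02700062,
        0.99628906, -0.01999662]), 'dq': array([ 0.00046106, -0.0006629 , -0.00015518, -0.00298203, -0.00221142,
       -0.00104018,  0.0010134 ]), 'joint_torque': array([ 2.25677984e-03, -5.50799990e+01,  1.14722136e+00, -1.87119538e+01,
       -5.22236817e-02,  1.92264636e-02,  9.98044186e-06]), 'tool_pos': array([ 284.75133289, -583.69224915,  221.6663833 ]), 'ee_rot': array([-0.15851216, -0.68884076, -0.159649  ,  0.68911864]), 'force': array([0.49001222, 0.00382601, 0.61005925]), 'torque': array([ 0.04137836,  0.01519402, -0.00515212]), 'grip_width': 94.54950962631074}
```

View pics/side0.png

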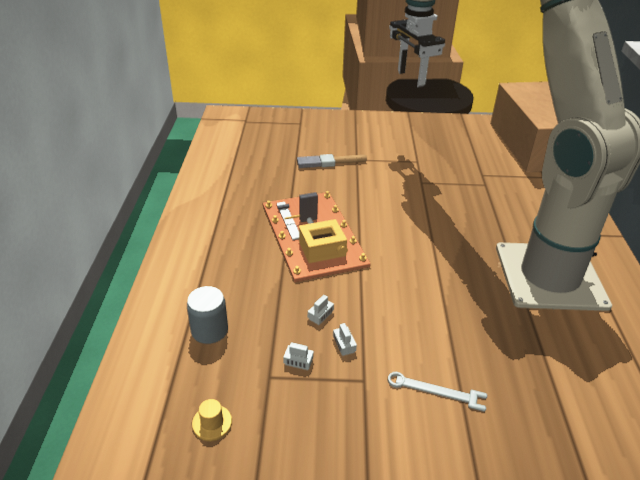

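View pics/top0.png

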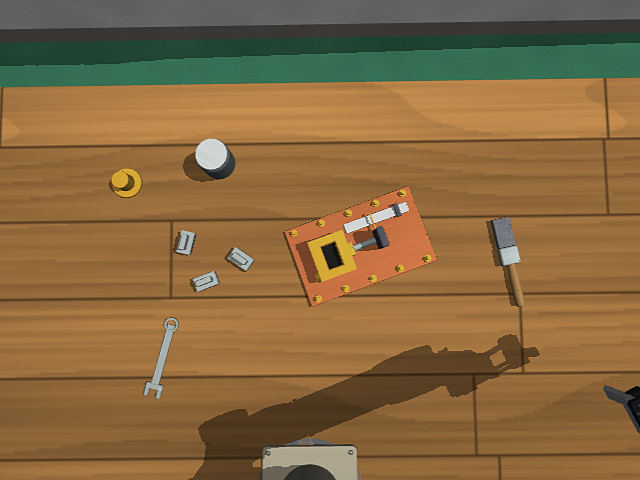

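Top view: three lookalike inserts at pixels (185,243), (239,259) and (205,281). The valve is around (335,255), with its handle at (380,238) and the dark marker at about (400,209). The tin, fitting, spanner and brush stand apart. Next I'll measure these and make close crops.

```bash
cat > h.py <<'E'
from workcell import *
import cv2, numpy as np
def P(n):
    c=camera_params(n); K=np.array([[c['fx'],0,c['cx']],[0,c['fy'],c['cy']],[0,0,1.]])
    return K,np.array(c['rvec'],float),np.array(c['tvec'],float)
def w(n,uv,z):
    K,r,t=P(n);R=cv2.Rodrigues(r)[0]; d=R.T@np.linalg.solve(K,[uv[0],uv[1],1]); o=-R.T@t
    return o+d*(z-o[2])/d[2]
def p(n,X):
    K,r,t=P(n); return cv2.projectPoints(np.array(X,float).reshape(-1,1,3),r,t,K,None)[0].reshape(-1,2)
def crop(src,x,y,wd,ht,s,out):
    im=cv2.imread(src) if isinstance(src,str) else src
    cv2.imwrite(out,cv2.resize(im[y:y+ht,x:x+wd],None,fx=s,fy=s,interpolation=cv2.INTER_CUBIC))
E
python3 - <<'E'
from h import *
for uv in [(185,243),(239,259),(205,281)]:
    q=w("top",uv,35);print(uv,q.round(),np.hypot(*q[:2]).round())
for uv in [(320,309),(345,340),(298,355)]:
    q=w("side",uv,25);print(uv,q.round(),np.hypot(*q[:2]).round())
crop("pics/top0.png",160,220,100,75,8,"pics/topins.png")
crop("pics/top0.png",280,180,160,130,5,"pics/topvalve.png")
crop("pics/side0.png",260,180,115,100,6,"pics/sidevalve.png")
crop("pics/side0.png",270,285,100,90,6,"pics/sideins.png")
E
```

```text
(185, 243) [547. 269.  35.] 610.0
(239, 259) [511. 150.  35.] 532.0
(205, 281) [463. 225.  35.] 515.0
(320, 309) [514. 156.  25.] 537.0
(345, 340) [463. 236.  25.] 520.0
(298, 355) [551. 277.  25.] 617.0
```

View pics/topins.png

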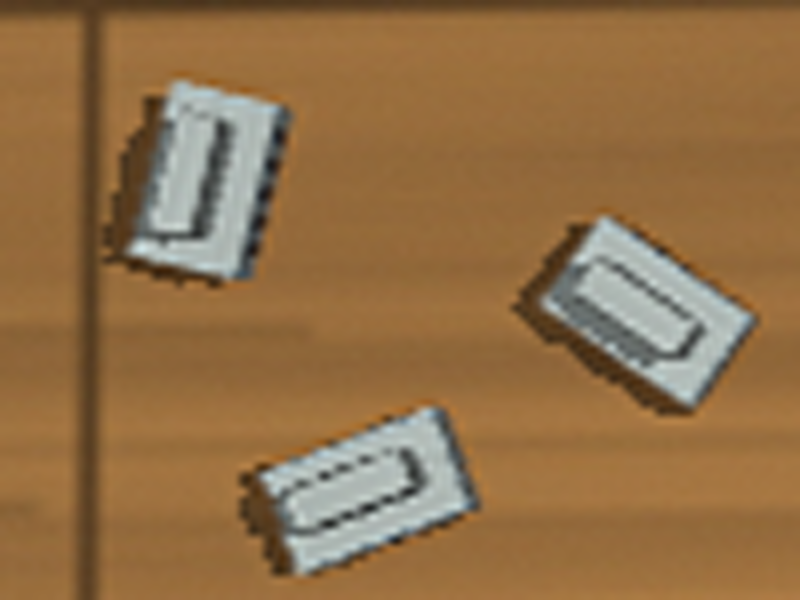

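View pics/topvalve.png

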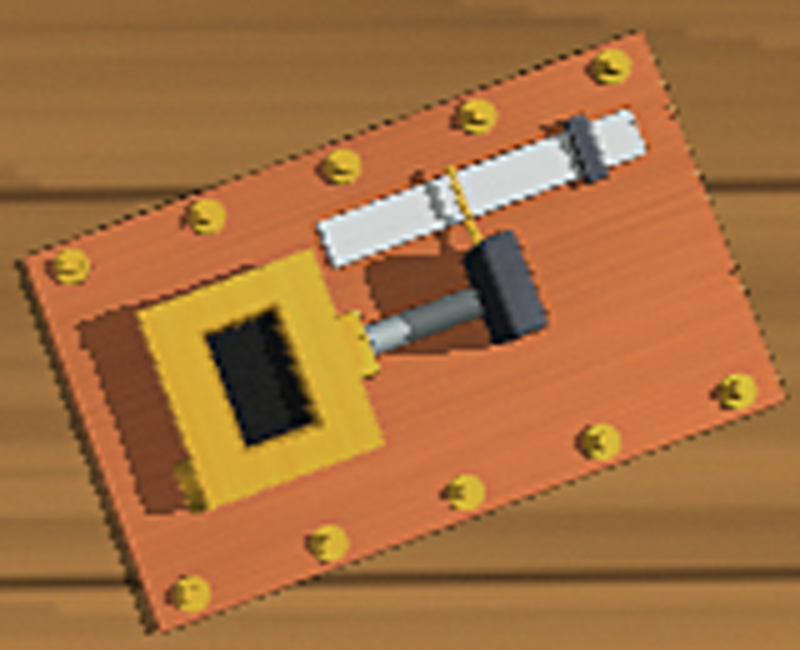

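View pics/sidevalve.png

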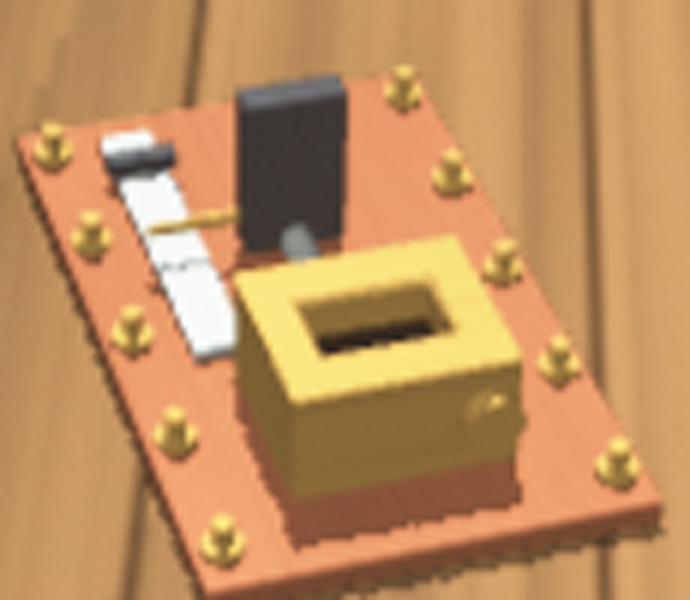

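View pics/sideins.png

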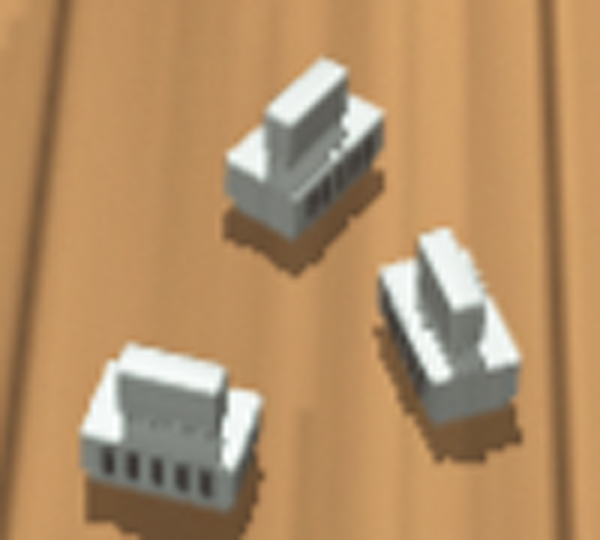

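The farthest lookalike is at top pixel (185,243), side pixel (298,355), 610 mm from the base against 532 and 515, so that is the insert. The crops show the block, handle, pointer and marker clearly. Next I'll fit poses from corners in both views.

```bash
cat > fit.py <<'E'
from h import *
from scipy.optimize import least_squares
def T(pose,X):
    x,y,a=pose;X=np.array(X,float);c,s=np.cos(a),np.sin(a)
    return np.c_[x+c*X[:,0]-s*X[:,1], y+s*X[:,0]+c*X[:,1], X[:,2]]
def fit(obs,x0,tag):
    f=lambda q:np.concatenate([(p(n,T(q,X))-np.array(U)).ravel() for n,X,U in obs])
    r=least_squares(f,x0,loss='soft_l1',x_scale=[1,1,.01]);print(tag,r.x.round(3),np.degrees(r.x[2]).round(2));print(f(r.x).reshape(-1,2).round(1).tolist());return r.x
E
python3 - <<'E'
from fit import *
B=[(45,40,60),(45,-40,60),(-45,-40,60),(-45,40,60)];C=[(90,80,12),(90,-220,12),(-90,-220,12),(-90,80,12)]
t=lambda L:[(280+a/5-.4,180+b/5-.4) for a,b in L]
s=lambda L:[(260+a/6-.4,180+b/6-.4) for a,b in L]
V=B+C
to=("top",V,t([(138,313),(312,250),(384,443),(213,510),(20,258),(640,30),(785,402),(150,632)]))
so=("side",V,s([(292,402),(237,272),(458,237),(520,362),(205,580),(15,135),(418,75),(662,505)]))
x0=[530,-40,.35]
fit([to],x0,"top");fit([so],x0,"side");v=fit([to,so],x0,"both")
# insert: top shoulders z=24, tab top z=46
t=lambda L:[(160+a/8-.4,220+b/8-.4) for a,b in L]
s=lambda L:[(270+a/6-.4,285+b/6-.4) for a,b in L]
# insert long axis approx along world x, tilted
S=[(25,15,24),(25,-15,24),(-25,-15,24),(-25,15,24)];Tb=[(17,6,46),(17,-6,46),(-17,-6,46),(-17,6,46)]
to=("top",S,t([(175,80),(292,108),(245,278),(125,250)]))
so=("side",S+Tb,s([(80,437),(108,365),(262,398),(235,482),(118,368),(130,343),(228,365),(222,382)]))
x0=[547,269,-.2]
fit([to],x0,"top");fit([so],x0,"side");fit([to,so],x0,"both")
E
```

```text
top [ 5.15284e+02 -5.22210e+01  3.40000e-01] 19.49
[[-0.6, -0.1], [-0.4, -0.3], [-0.1, 0.4], [-1.1, -0.0], [0.1, -0.2], [0.6, -0.2], [0.5, 0.0], [1.5, 0.5]]
side [ 5.15585e+02 -5.11650e+01  3.33000e-01] 19.06
[[-0.1, 0.0], [-0.7, 0.4], [-0.5, -0.2], [0.5, -0.3], [-0.4, 2.2], [0.5, -0.2], [0.1, -0.9], [0.5, -0.3]]
both [ 5.15447e+02 -5.18750e+01  3.37000e-01] 19.29
[[-0.7, -0.3], [-0.5, -0.4], [-0.3, 0.4], [-1.3, -0.1], [-0.0, -0.5], [0.7, -0.0], [0.3, 0.3], [1.2, 0.4], [0.1, -0.1], [-0.7, 0.3], [-0.5, -0.4], [0.6, -0.6], [-0.1, 2.0], [0.3, -0.2], [-0.2, -1.0], [0.6, -0.7]]
top [ 5.50390e+02  2.70804e+02 -2.63000e-01] -15.05
[[0.8, -0.1], [-0.9, -0.3], [-1.0, 0.1], [1.1, 0.3]]
side [ 5.50352e+02  2.73680e+02 -2.31000e-01] -13.24
[[0.3, -0.4], [0.4, -0.3], [0.1, -0.2], [0.3, -2.0], [-0.7, 0.6], [-0.7, 0.0], [0.5, 0.2], [-0.3, 2.2]]
both [ 5.50383e+02  2.72828e+02 -2.44000e-01] -14.0
[[-0.3, -0.0], [-2.0, -0.5], [-1.7, 0.1], [0.3, 0.5], [0.2, -0.9], [0.6, -0.7], [0.2, -0.3], [0.1, -2.3], [-0.6, 0.2], [-0.6, -0.4], [0.5, -0.1], [-0.4, 1.9]]
```

```bash
cat > st.py <<'E'
from h import *
from scipy.spatial.transform import Rotation as Ro
def goal(yaw,half=None):
    # tool x down, tool y along (−sin,cos) of yaw, choose sign closest
    s=state();q=s['ee_rot'];R=Ro.from_quat([q[1],q[2],q[3],q[0]])
    best=None
    for k in (0,np.pi):
        a=yaw+k; y=np.array([-np.sin(a),np.cos(a),0]);x=np.array([0,0,-1.]);G=Ro.from_matrix(np.c_[x,y,np.cross(x,y)])
        d=(G*R.inv()).as_rotvec()
        if best is None or np.linalg.norm(d)<np.linalg.norm(best):best=d
    return s,best,R.as_matrix()
def rep(yaw,x,y,z):
    s,d,R=goal(yaw);print('t',s['t'],'pos',s['tool_pos'].round(1),'need',(np.array([x,y,z])-s['tool_pos']).round(1),'rot',d.round(3),'F',s['force'].round(1),'w',round(s['grip_width'],1),'q7',s['qpos'].round(2)[[0,4,6]])
E
python3 - <<'E'
from st import *
s,d,R=goal(-.25);print(R.round(3))
rep(-.25,550.4,272,150)
rep(.337,515,-52,200)
E
```

```text
[[-0.001  0.438 -0.899]
 [ 0.001 -0.899 -0.438]
 [-1.    -0.002  0.   ]]
t 0.1 pos [ 284.8 -583.7  221.7] need [265.6 855.7 -71.7] rot [-0.002 -0.    -0.704] F [0.5 0.  0.6] w 94.5 q7 [ 1.05 -0.03 -0.02]
t 0.1 pos [ 284.8 -583.7  221.7] need [230.2 531.7 -21.7] rot [-0.002 -0.001 -0.117] F [0.5 0.  0.6] w 94.5 q7 [ 1.05 -0.03 -0.02]
```

```bash
python3 -m jog '[[0.45,20,52,2,0,0,-0.044],[0.45,20,52,0,0,0,-0.044],[0.45,20,52,0,0,0,-0.044],[0.45,20,52,0,0,0,-0.044],[0.45,20,52,0,0,0,-0.044],[0.45,20,52,0,0,0,-0.044],[0.45,18,52,0,0,0,-0.044],[0.45,16,52,0,0,0,-0.044],[0.45,14,52,0,0,0,-0.044],[0.45,14,52,0,0,0,-0.044]]' 25; python3 -c "
from st import *
rep(-.25,550.4,272,150)"
```

```text
t: 1.35
tool_pos: [466.7, -50.4, 220.6]
ee_rot: [0.005, -0.706, 0.002, 0.708]
force: [-0.1, 0.3, 0.7]
grip_width: 42.6
t 1.35 pos [466.7 -50.4 220.6] need [ 83.7 322.4 -70.6] rot [-0.003 -0.002 -0.24 ] F [-0.1  0.3  0.7] w 42.6 q7 [-0.03 -0.07 -1.46]
```

```bash
python3 -m jog '[[0.45,12,50,0,0,0,-0.034],[0.45,12,50,0,0,0,-0.034],[0.45,12,50,-10,0,0,-0.034],[0.45,12,50,-15,0,0,-0.034],[0.45,12,50,-20,0,0,-0.034],[0.45,12,40,-20,0,0,-0.034],[0.45,12,25,-5,0,0,-0.034],[0.45,0,7,0,0,0,0],[0.45,0,0,0,0,0,0],[0.45,0,0,0,0,0,0]]' 25; python3 -c "
from st import *
cv2.imwrite('pics/t1.png',camera('top'));crop('pics/t1.png',120,180,130,110,6,'pics/t1c.png')
cv2.imwrite('pics/s1.png',camera('side'));crop('pics/s1.png',230,240,130,130,5,'pics/s1c.png')
rep(-.25,550.4,272,150)"
```

```text
t: 2.6
tool_pos: [549.6, 285.2, 146.1]
ee_rot: [0.088, -0.7, 0.087, 0.703]
force: [0.5, -0.8, 0.3]
grip_width: 42.5
t 2.7 pos [549.9 285.2 146.3] need [  0.5 -13.2   3.7] rot [-0.002 -0.004 -0.001] F [-0.1  0.7 -0.1] w 42.3 q7 [-0.61 -0.13 -2.22]
```

View pics/s1c.png

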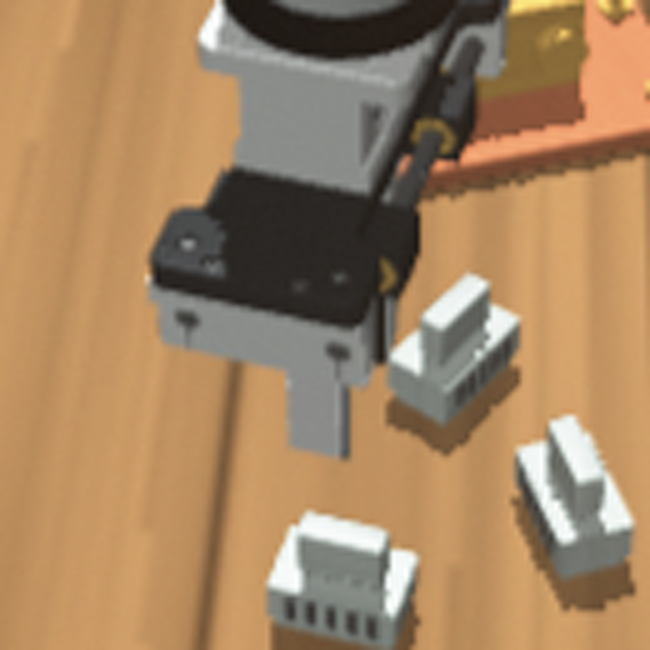

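Side view: the open fingers stand above and behind the insert (crop 340,550), aligned with the tab, and the neighbours are clear. I'll move back in y and go down.

```bash
python3 -m jog '[[0.45,0.5,-7,-10,0,0.004,0],[0.45,0,-6,-20,0,0,0],[0.45,0,0,-25,0,0,0],[0.45,0,0,-22,0,0,0],[0.45,0,0,-14,0,0,0],[0.45,0,0,-7,0,0,0],[0.45,0,0,-2,0,0,0],[0.45,0,0,0,0,0,0],[0.45,0,0,0,0,0,0],[0.45,0,0,0,0,0,0]]' 25; python3 -c "
from st import *
rep(-.25,550.4,272,43)
cv2.imwrite('pics/s2.png',camera('side'));crop('pics/s2.png',230,270,130,110,6,'pics/s2c.png')
cv2.imwrite('pics/t2.png',camera('top'));crop('pics/t2.png',130,190,110,100,6,'pics/t2c.png')"
```

```text
t: 3.95
tool_pos: [552.9, 265.2, 44.8]
ee_rot: [0.09, -0.7, 0.09, 0.703]
force: [1.1, 0.1, -0.1]
grip_width: 42.6
t 3.95 pos [552.9 265.2  44.8] need [-2.5  6.8 -1.8] rot [-0.001 -0.004  0.006] F [ 1.1  0.1 -0.1] w 42.6 q7 [-0.56 -0.16 -2.18]
```

View pics/s2c.png

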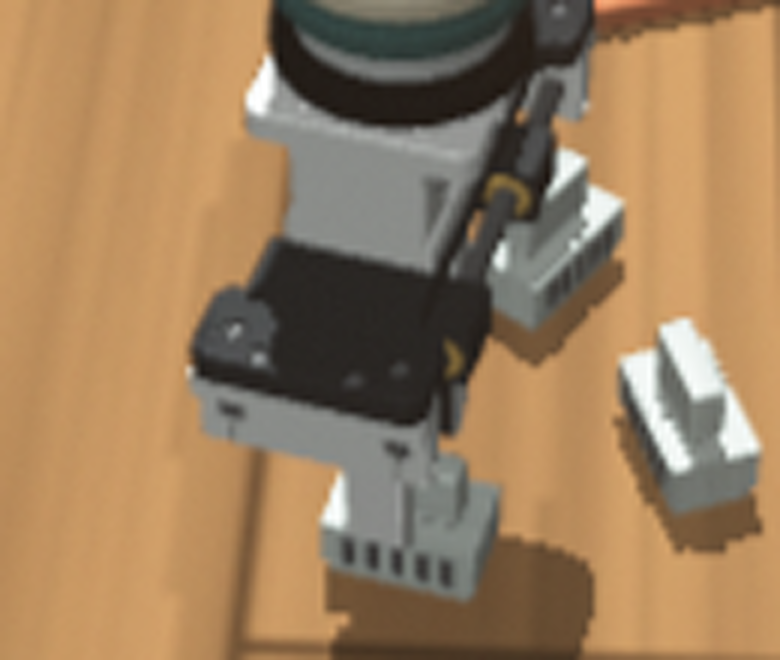

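View pics/t2c.png

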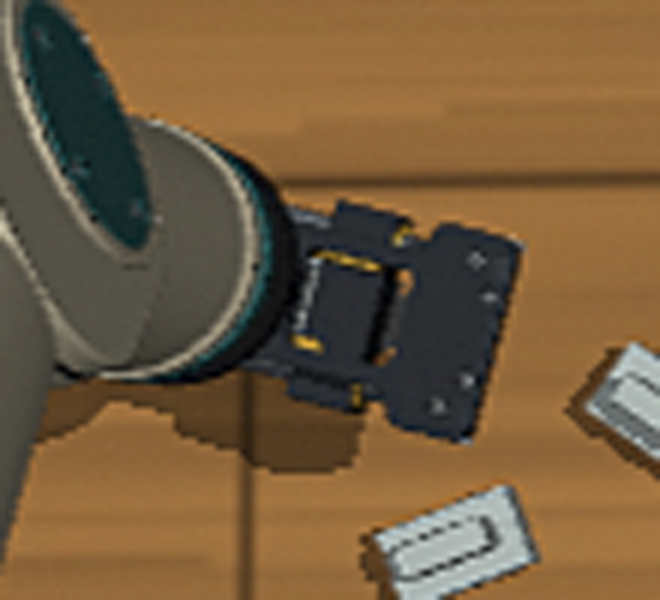

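Side view: the fingers straddle the tab but sit about 4 mm too far left (+x) along it, and y overshot. I'll correct, then close.

```bash
python3 -m jog '[[0.45,-2.5,5,-1,0,0,0],[0.45,0,1,0,0,0,0],[0.45,0,0,0,0,0,0],[0.45,0,0,0,0,0,0],[0,0,0,0,0,0,0],[0,0,0,0,0,0,0],[0,0,0,0,0,0,0],[0,0,0,0,0,0,0],[0,0,0,0,0,0,0],[0,0,0,0,0,0,0]]' 25; python3 -c "
from st import *
rep(-.25,550.4,272,43)
cv2.imwrite('pics/s3.png',camera('side'));crop('pics/s3.png',230,270,130,110,6,'pics/s3c.png')"
```

```text
t: 5.3
tool_pos: [550.1, 271.6, 43.7]
ee_rot: [0.09, -0.7, 0.09, 0.703]
force: [0.1, -1.2, 0.5]
grip_width: 11.8
t 5.3 pos [550.1 271.6  43.7] need [ 0.3  0.4 -0.7] rot [-0.001 -0.004  0.006] F [ 0.1 -1.2  0.5] w 11.8 q7 [-0.57 -0.16 -2.19]
```

View pics/s3c.png

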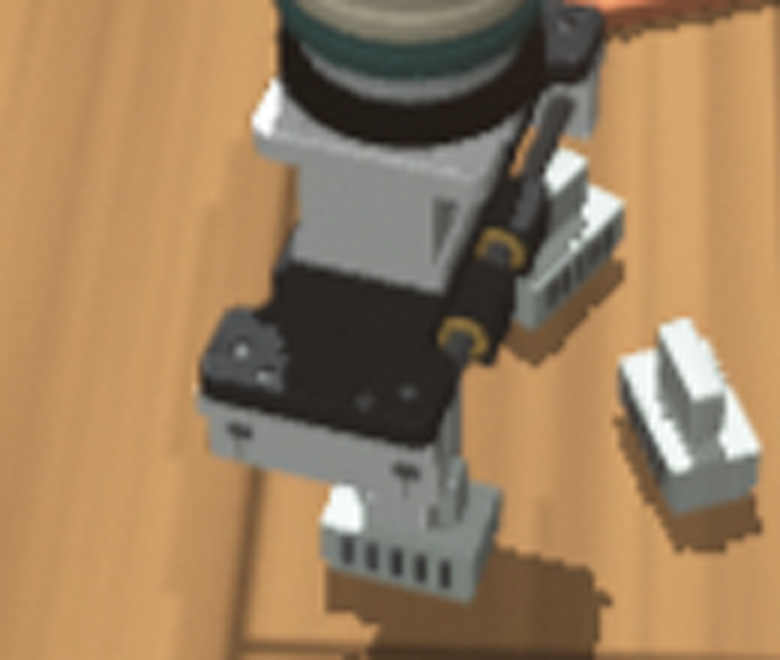

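Width 11.8 mm means the tab is held, with the fingers about centred along it. I'll lift and carry to above the recess.

```bash
python3 -m jog '[[0,0,0,20,0,0,0],[0,0,0,45,0,0,0],[0,-1,-20,30,0,0,0],[0,-6,-48,10,0,0,0.1],[0,-6,-50,0,0,0,0.1],[0,-6,-50,0,0,0,0.1],[0,-5,-50,0,0,0,0.1],[0,-5,-44,0,0,0,0.1],[0,-3,-25,0,0,0,0.08],[0,-2,-8,0,0,0,0]]' 40; python3 -c "
from st import *
rep(.337,515.4,-51.9,140)"
```

```text
t: 6.6
tool_pos: [516.6, -31.3, 163.9]
ee_rot: [0.121, 0.7, 0.121, -0.694]
force: [0.4, -0.4, -1.0]
grip_width: 11.9
t 6.6 pos [516.6 -31.3 163.9] need [ -1.2 -20.6 -23.9] rot [-0.001  0.009 -0.007] F [ 0.4 -0.4 -1. ] w 11.9 q7 [ 0.04  0.04 -1.26]
```

```bash
python3 -m jog '[[0,-1,-12,-12,0,0.008,-0.006],[0,0,-5,-10,0,0,0],[0,0,0,-4,0,0,0],[0,0,0,0,0,0,0],[0,0,0,0,0,0,0],[0,0,0,0,0,0,0],[0,0,0,0,0,0,0],[0,0,0,0,0,0,0],[0,0,0,0,0,0,0],[0,0,0,0,0,0,0]]' 40; python3 -c "
from st import *
rep(.337,515.4,-51.9,140)
cv2.imwrite('pics/s4.png',camera('side'));crop('pics/s4.png',260,120,120,160,5,'pics/s4c.png')
cv2.imwrite('pics/t4.png',camera('top'));crop('pics/t4.png',270,180,160,130,5,'pics/t4c.png')
rep(.337,515.4,-51.9,140)"
```

```text
t: 7.85
tool_pos: [516.5, -44.7, 136.9]
ee_rot: [0.119, 0.698, 0.121, -0.696]
force: [0.1, 0.5, -2.2]
grip_width: 11.8
t 7.85 pos [516.5 -44.7 136.9] need [-1.1 -7.2  3.1] rot [-0.003  0.001 -0.004] F [ 0.1  0.5 -2.2] w 11.8 q7 [ 0.07  0.04 -1.24]
t 7.95 pos [516.5 -44.7 136.9] need [-1.1 -7.2  3.1] rot [-0.003  0.001 -0.004] F [ 0.1  0.1 -0.5] w 11.3 q7 [ 0.07  0.04 -1.24]
```

```bash
python3 -c "
from h import *
crop('pics/s4.png',270,150,90,110,7,'pics/s4d.png')"; python3 -c "
import cv2;print(cv2.imread('pics/s4d.png').shape)"
```

```text
(770, 630, 3)
```

View pics/s4c.png

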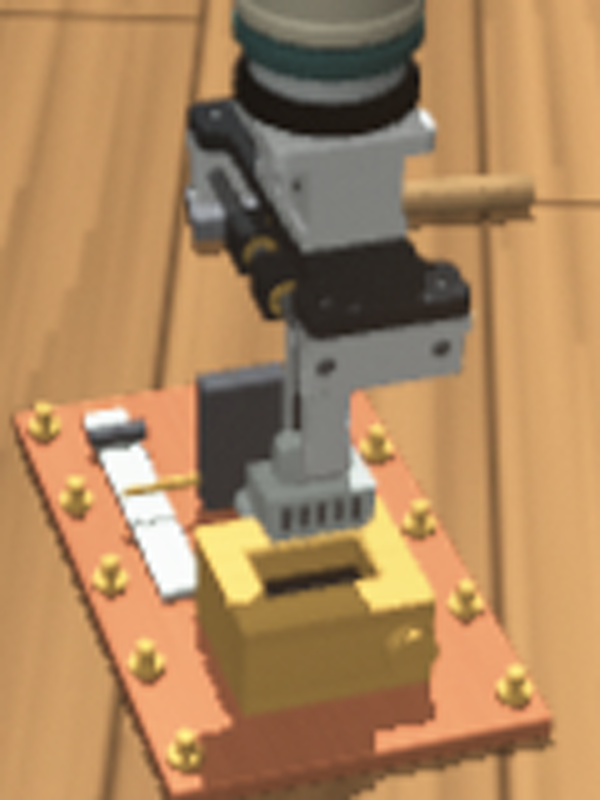

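View pics/t4c.png

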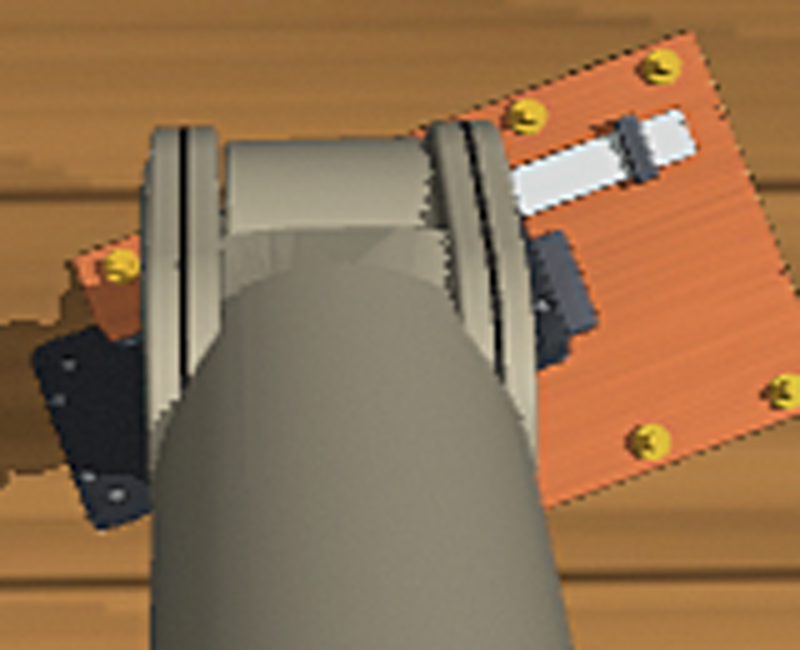

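The top view is blocked by the arm. The side view shows the insert held upright above the block, at crop (315,500). I'll move to nominal just above the mouth and compare with a projected model.

```bash
python3 -m jog '[[0,-1,-4,-10,0.003,0,0.004],[0,0,-2,-10,0,0,0],[0,0,-1,-4,0,0,0],[0,0,0,0,0,0,0],[0,0,0,0,0,0,0],[0,0,0,0,0,0,0],[0,0,0,0,0,0,0],[0,0,0,0,0,0,0],[0,0,0,0,0,0,0],[0,0,0,0,0,0,0]]' 40; cat > ov.py <<'E'
from st import *
from fit import T
def ov(out,yaw=.337,v=(515.4,-51.9),x0=270,y0=160,wd=90,ht=95,s=8,img=None):
    st=state();tp=st['tool_pos'];im=camera('side')
    cv2.imwrite(out.replace('.png','_raw.png'),im)
    b=cv2.resize(im[y0:y0+ht,x0:x0+wd],None,fx=s,fy=s,interpolation=cv2.INTER_CUBIC)
    def poly(L,pose,col):
        q=p('side',T(pose,L));q=((q-[x0,y0]+.5)*s).astype(int);cv2.polylines(b,[q],True,col,1)
    R=lambda a,c,z:[(a,c,z),(a,-c,z),(-a,-c,z),(-a,c,z)]
    ip=(tp[0],tp[1],yaw);z=tp[2]-43.7
    poly(R(25,15,z+24),ip,(0,0,255));poly(R(25,15,z+6),ip,(0,0,255));poly(R(23,13,z),ip,(255,0,255))
    vp=(*v,.337);poly(R(45,40,60),vp,(255,0,0));poly(R(28.5,18.5,60),vp,(255,0,0));
    cv2.imwrite(out,b)
E
python3 -c "
from ov import *
rep(.337,515.4,-51.9,110);ov('pics/o5.png')"
```

```text
t: 9.2
tool_pos: [515.5, -52.2, 111.2]
ee_rot: [0.119, 0.697, 0.124, -0.696]
force: [-0.1, 0.3, -0.2]
grip_width: 11.9
t 9.2 pos [515.5 -52.2 111.2] need [-0.1  0.3 -1.2] rot [-0.006  0.001 -0.008] F [-0.1  0.3 -0.2] w 11.9 q7 [ 0.09  0.05 -1.22]
```

View pics/o5.png

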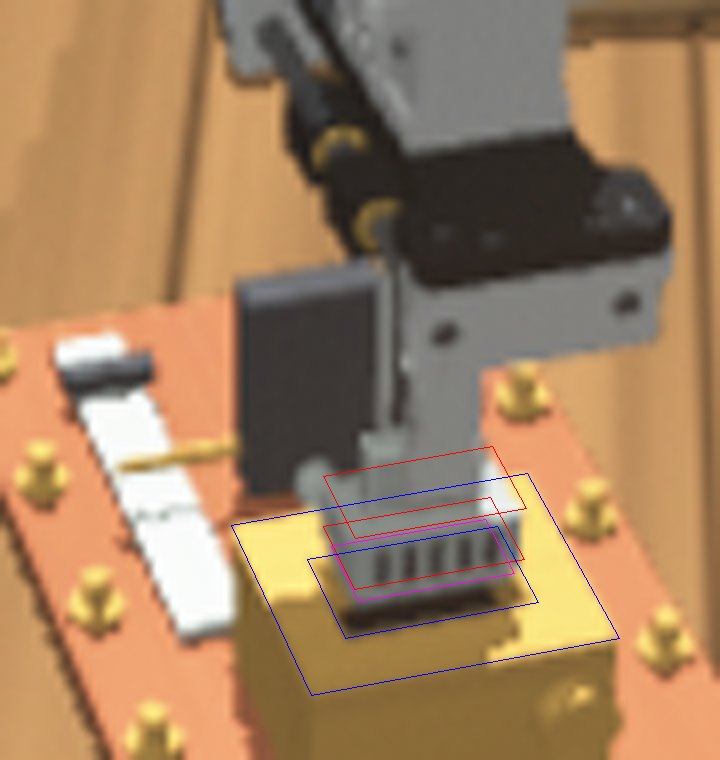

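```bash
python3 -c "
from h import *
im=cv2.imread('pics/o5_raw.png');im=cv2.convertScaleAbs(im,alpha=1.6,beta=10)
crop(im,295,205,60,45,13,'pics/o5z.png')
import st; from fit import T
s=state()['tool_pos'];z=s[2]-43.7
L=[(25,15,24),(-25,15,24),(25,15,6),(-25,15,6),(23,13,0),(-23,13,0),(-25,-15,24)]
q=p('side',T((s[0],s[1],.345),[(a,b,c+z) for a,b,c in L]));print(((q-[295,205]+.5)*13).round().tolist())
q=p('side',T((515.4,-51.9,.337),[(28.5,18.5,60),(-28.5,18.5,60),(28.5,-18.5,60),(-28.5,-18.5,60),(-45,40,60)]));print(((q-[295,205]+.5)*13).round().tolist())
"
```

```text
[[253.0, 291.0], [531.0, 241.0], [252.0, 374.0], [527.0, 323.0], [259.0, 393.0], [511.0, 346.0], [475.0, 141.0]]
[[237.0, 452.0], [550.0, 395.0], [175.0, 325.0], [483.0, 270.0], [681.0, 453.0]]
```

View pics/o5z.png

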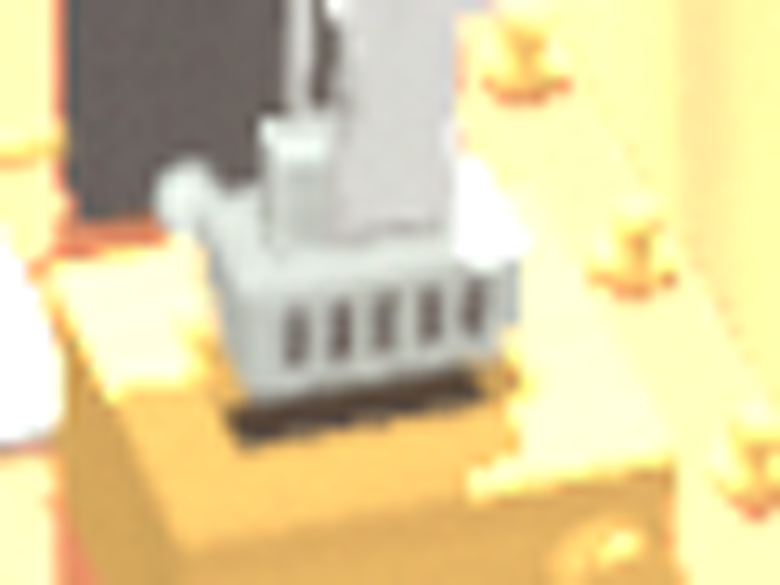

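The projected model puts the held insert about 1.5 mm too far +x and about 1 to 2 mm +y of the mouth (dark slot at crop 240–485, 375–445). I'll shift it and lower gently while watching forces.

```bash
python3 -m jog '[[0,-1,-1.5,0,0.005,0,-0.006],[0,0,0,-3,0,0,0],[0,0,0,-4,0,0,0],[0,0,0,-3,0,0,0],[0,0,0,-2,0,0,0],[0,0,0,-2,0,0,0],[0,0,0,0,0,0,0],[0,0,0,0,0,0,0],[0,0,0,0,0,0,0],[0,0,0,0,0,0,0]]' 40;  python3 -c "
from ov import *
rep(.337,514.4,-53.3,95);ov('pics/o6.png')
im=cv2.imread('pics/o6_raw.png');im=cv2.convertScaleAbs(im,alpha=1.3,beta=10)
crop(im,295,205,60,45,13,'pics/o6z.png')"
```

```text
t: 10.5
tool_pos: [514.4, -53.9, 96.1]
ee_rot: [0.115, 0.698, 0.123, -0.696]
force: [-1.4, -0.0, -1.0]
grip_width: 11.5
t 10.5 pos [514.4 -53.9  96.1] need [-0.   0.6 -1.1] rot [-0.011  0.001 -0.002] F [-1.4 -0.  -1. ] w 11.5 q7 [ 0.1   0.05 -1.22]
```

View pics/o6z.png

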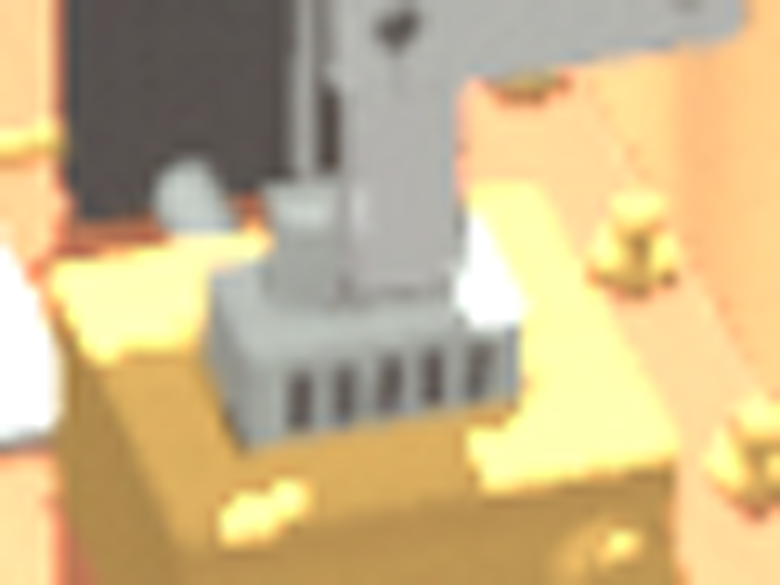

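Force is tiny at 8 mm depth, so it has entered. I'll continue to the seat plate.

```bash
python3 -m jog '[[0,0,0,-3,-0.01,0,0],[0,0,0,-3,0,0,0],[0,0,0,-2,0,0,0],[0,0,0,-2,0,0,0],[0,0,0,-1,0,0,0],[0,0,0,0,0,0,0],[0,0,0,0,0,0,0],[0,0,0,0,0,0,0],[0,0,0,0,0,0,0],[0,0,0,0,0,0,0]]' 40;  python3 -c "
from st import *
rep(.337,514.4,-53.3,85.7)"
```

```text
t: 11.8
tool_pos: [514.5, -53.7, 84.6]
ee_rot: [0.119, 0.698, 0.119, -0.696]
force: [-0.4, -0.6, -1.1]
grip_width: 11.2
t 11.8 pos [514.5 -53.7  84.6] need [-0.1  0.4  1.1] rot [-0.001  0.002 -0.002] F [-0.4 -0.6 -1.1] w 11.2 q7 [ 0.08  0.05 -1.23]
```

```bash
python3 -m jog '[[0,0,0,-2,0,0,0],[0,0,0,-2,0,0,0],[0,0,0,-2,0,0,0],[0,0,0,-1,0,0,0],[0,0,0,-1,0,0,0],[0,0,0,-1,0,0,0],[0,0,0,0,0,0,0],[0,0,0,0,0,0,0],[0,0,0,0,0,0,0],[0,0,0,0,0,0,0]]' 40;  python3 -c "
from st import *
rep(.337,514.4,-53.3,79.7)
cv2.imwrite('pics/s7.png',camera('side'));crop('pics/s7.png',290,195,65,55,12,'pics/s7c.png')"
```

```text
t: 13.05
tool_pos: [514.6, -53.7, 79.6]
ee_rot: [0.119, 0.698, 0.119, -0.696]
force: [-0.3, -0.3, 3.9]
grip_width: 11.8
t 13.05 pos [514.6 -53.7  79.6] need [-0.2  0.4  0.1] rot [-0.     0.003 -0.002] F [-0.3 -0.3  3.9] w 11.8 q7 [ 0.08  0.06 -1.24]
```

View pics/s7c.png

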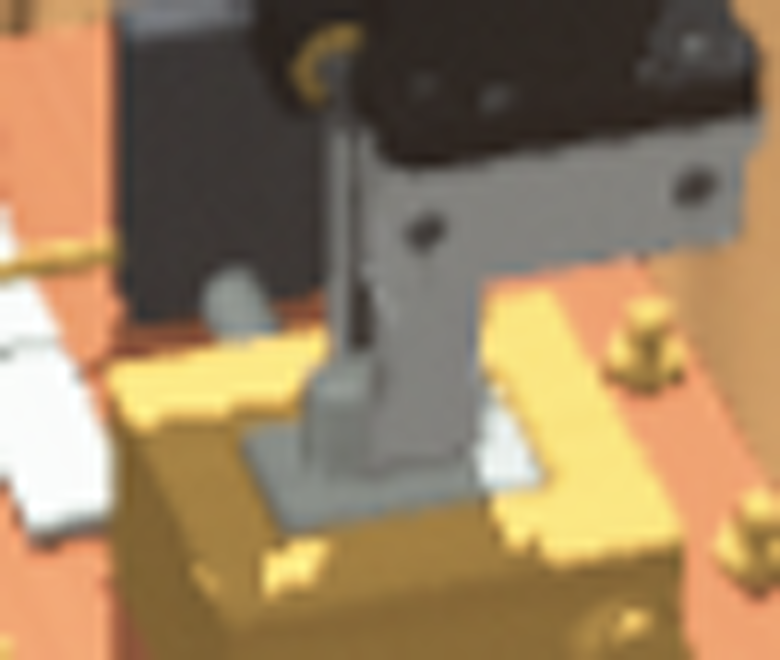

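It looks nearly flush. I'll press on until the stop shows as a rising force.

```bash
python3 -m jog '[[0,0,0,-1,0,0,0],[0,0,0,-1,0,0,0],[0,0,0,-1.5,0,0,0],[0,0,0,-1.5,0,0,0],[0,0,0,-1.5,0,0,0],[0,0,0,-1.5,0,0,0],[0,0,0,-1.5,0,0,0],[0,0,0,-1.5,0,0,0],[0,0,0,-1.5,0,0,0],[0,0,0,-1.5,0,0,0]]' 40;  python3 -c "
from st import *
rep(.337,514.4,-53.3,79.7)
cv2.imwrite('pics/s8.png',camera('side'));crop('pics/s8.png',290,195,65,55,12,'pics/s8c.png')"
```

```text
t: 14.35
tool_pos: [514.6, -53.6, 79.5]
ee_rot: [0.12, 0.699, 0.118, -0.695]
force: [-4.5, -0.3, 19.7]
grip_width: 11.8
t 14.35 pos [514.6 -53.6  79.5] need [-0.2  0.3  0.2] rot [ 0.001  0.007 -0.001] F [-4.5 -0.3 19.7] w 11.8 q7 [ 0.08  0.06 -1.24]
```

View pics/s8c.png

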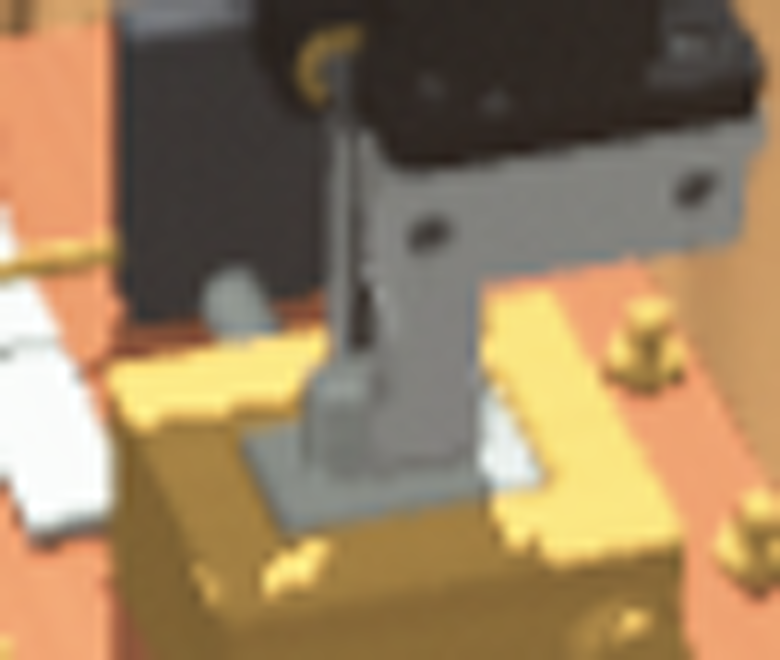

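19.7 N at z 79.5 (stop expected at 79.7) and shoulders flush in the picture. I'll unload, open and lift straight up.

```bash
python3 -m jog '[[0,0,0,0.5,0,0,0],[0,0,0,0,0,0,0],[0.35,0,0,0,0,0,0],[0.35,0,0,0,0,0,0],[0.35,0,0,0,0,0,0],[0.35,0,0,6,0,0,0],[0.35,0,0,25,0,0,0],[0.35,0,0,40,0,0,0],[0.35,0,0,30,0,0,0],[0.35,0,0,0,0,0,0]]' 40;  python3 -c "
from st import *
rep(.337,514.4,-53.3,79.7)
cv2.imwrite('pics/s9.png',camera('side'));crop('pics/s9.png',290,195,65,55,12,'pics/s9c.png')"
```

```text
t: 15.65
tool_pos: [514.5, -53.7, 184.0]
ee_rot: [0.12, 0.699, 0.118, -0.695]
force: [0.0, 0.1, 0.3]
grip_width: 33.1
t 15.65 pos [514.5 -53.7 184. ] need [-1.000e-01  4.000e-01 -1.043e+02] rot [ 0.001  0.007 -0.001] F [0.  0.1 0.3] w 33.1 q7 [ 0.09  0.04 -1.22]
```

View pics/s9c.png

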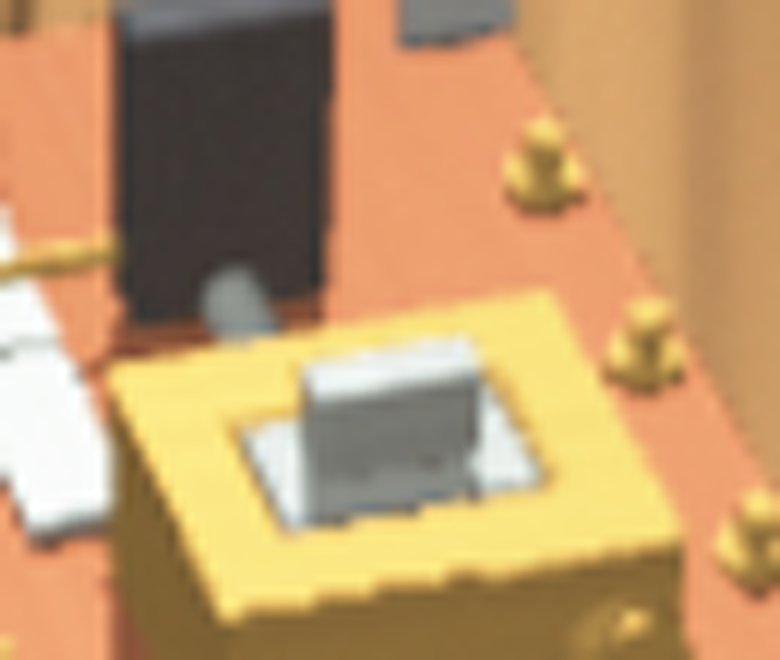

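Side view: shoulders level with the brass top all round, tab up (crop 390,430), so the insert is flush. Now I'll measure the marker and pointer from the first top and side pictures.

```bash
python3 -m jog '[[0.5,8,-22,0,0,-0.006,0],[0.5,12,-33,0,0,0,0],[0.5,9,-26,0,0,0,0],[0.5,5,-14,-10,0,0,0],[0.5,2,-6,-10,0,0,0],[0.5,0,0,0,0,0,0],[0.5,0,0,0,0,0,0],[0.5,0,0,0,0,0,0],[0.5,0,0,0,0,0,0],[0.5,0,0,0,0,0,0]]' 25
python3 -c "
from st import *
rep(.337,551.9,-158.9,72)
crop('pics/top0.png',360,195,55,45,14,'pics/mt.png')
crop('pics/side0.png',268,190,50,45,14,'pics/ms.png')
cv2.imwrite('pics/s10.png',camera('side'));crop('pics/s10.png',260,130,100,120,6,'pics/s10c.png')
cv2.imwrite('pics/t10.png',camera('top'))"
```

```text
t: 16.95
tool_pos: [545.6, -151.4, 155.3]
ee_rot: [-0.12, -0.696, -0.123, 0.697]
force: [-0.5, -0.2, 0.6]
grip_width: 47.2
t 16.95 pos [ 545.6 -151.4  155.3] need [  6.3  -7.5 -83.3] rot [-0.005 -0.002 -0.009] F [-0.5 -0.2  0.6] w 47.2 q7 [ 0.26  0.04 -1.04]
```

View pics/mt.png

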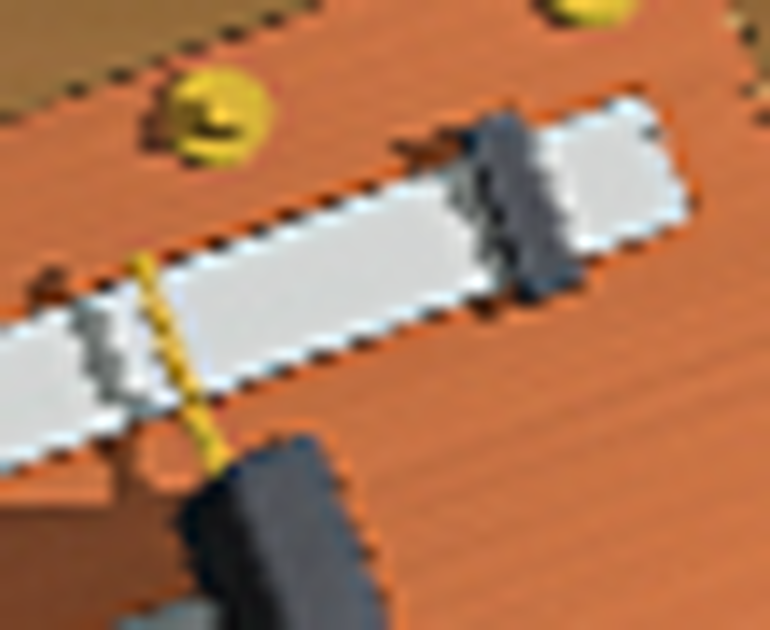

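View pics/ms.png

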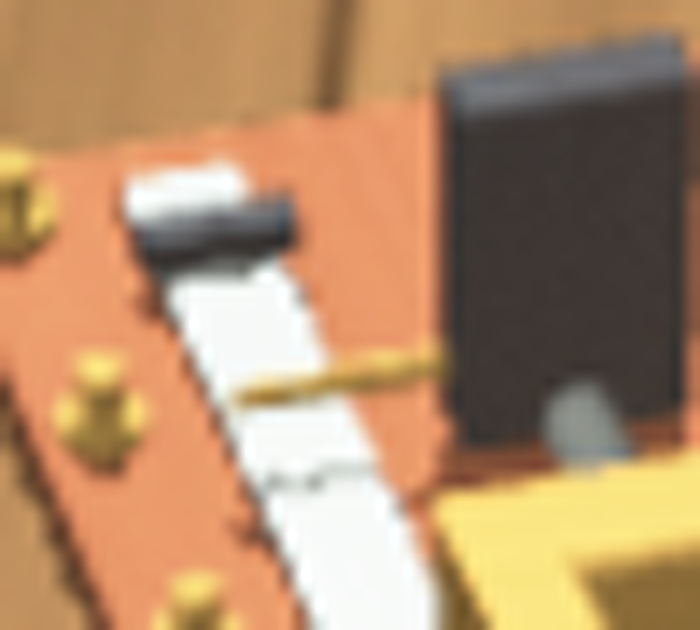

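View pics/s10c.png

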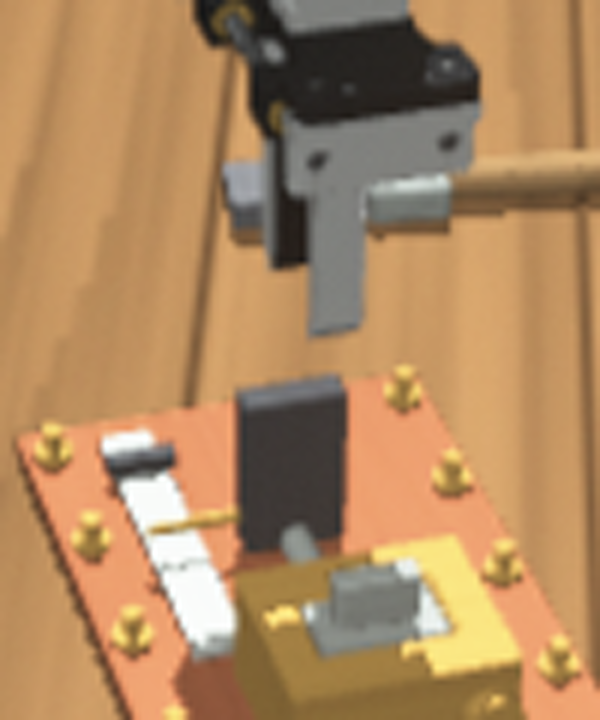

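```bash
python3 -c "
from h import *
a=.337;c,s=np.cos(a),np.sin(a)
V=np.array([515.4,-51.9])
def loc(q): d=q[:2]-V; return np.array([c*d[0]+s*d[1],-s*d[0]+c*d[1]]).round(1)
t=lambda u,v:(360+u/14-.5,195+v/14-.5)
S=lambda u,v:(268+u/14-.5,190+v/14-.5)
print('top mark',loc(w('top',t(531,205),26)),'ptr',loc(w('top',t(145,258),33.5)),loc(w('top',t(220,465),33.5)))
for uv in [(135,232),(295,200),(150,262),(297,240)]: print('side mark',loc(w('side',S(*uv),26)))
for uv in [(235,398),(440,362)]: print('side ptr',loc(w('side',S(*uv),32)))
# predictions of the mark top face corners for y=-160..
"
python3 -c "
from fit import *
for y in (-158,-162,-166,-170):
  L=[(62,y+5,26),(62,y-5,26),(32,y-5,26),(32,y+5,26)]
  print(y,'side',((p('side',T((515.4,-51.9,.337),L))-[268,190]+.5)*14).round().tolist(),'top',((p('top',T((515.4,-51.9,.337),L))-[360,195]+.5)*14).round().tolist())
L=[(47,-110.5,34.5),(47,-113.5,34.5),(22,-112,34.5),(62,-112,34.5)]
print('ptr side',((p('side',T((515.4,-51.9,.337),L))-[268,190]+.5)*14).round().tolist(),'top',((p('top',T((515.4,-51.9,.337),L))-[360,195]+.5)*14).round().tolist())
"
```

```text
top mark [  47.1 -175.1] ptr [  59.5 -113.4] [  24.7 -113. ]
side mark [  62.7 -172.7]
side mark [  32.7 -174.4]
side mark [  62.4 -163.1]
side mark [  35.6 -162.4]
side ptr [  60.2 -112.2]
side ptr [  23.3 -112.5]
-158 side [[167.0, 294.0], [153.0, 262.0], [316.0, 235.0], [330.0, 267.0]] top [[368.0, 165.0], [426.0, 144.0], [493.0, 320.0], [434.0, 341.0]]
-162 side [[161.0, 281.0], [147.0, 249.0], [310.0, 222.0], [324.0, 254.0]] top [[391.0, 156.0], [450.0, 135.0], [517.0, 311.0], [458.0, 332.0]]
-166 side [[155.0, 268.0], [141.0, 237.0], [304.0, 210.0], [319.0, 241.0]] top [[415.0, 148.0], [474.0, 127.0], [540.0, 302.0], [481.0, 324.0]]
-170 side [[150.0, 256.0], [136.0, 224.0], [298.0, 197.0], [313.0, 229.0]] top [[438.0, 139.0], [497.0, 118.0], [564.0, 294.0], [505.0, 315.0]]
ptr side [[311.0, 380.0], [307.0, 370.0], [448.0, 351.0], [225.0, 389.0]] top [[156.0, 338.0], [174.0, 331.0], [221.0, 483.0], [132.0, 246.0]]
```

The top view puts the marker 60–62 mm beyond the pointer. The side view says about 58, so the travel is roughly 0.059 m, within the stated range. Next I'll go down over the handle and pinch across its 16 mm.

```bash
python3 -m jog '[[0.5,6,-6,0,-0.005,0,-0.008],[0.5,0,0,0,0,0,0],[0.5,0,0,-10,0,0,0],[0.5,0,0,-20,0,0,0],[0.5,0,0,-20,0,0,0],[0.5,0,0,-12,0,0,0],[0.5,0,0,-6,0,0,0],[0.5,0,0,-2,0,0,0],[0.5,0,0,0,0,0,0],[0.5,0,0,0,0,0,0]]' 40
python3 -c "
from st import *
rep(.337,551.9,-158.9,72)
cv2.imwrite('pics/s11.png',camera('side'));crop('pics/s11.png',260,130,100,120,6,'pics/s11c.png')"
```

```text
t: 18.3
tool_pos: [552.3, -158.3, 82.1]
ee_rot: [-0.119, -0.697, -0.118, 0.697]
force: [-0.4, 0.3, -0.2]
grip_width: 47.0
t 18.3 pos [ 552.3 -158.3   82.1] need [ -0.4  -0.6 -10.1] rot [ 0.001 -0.     0.   ] F [-0.4  0.3 -0.2] w 47.0 q7 [ 0.26  0.06 -1.06]
```

View pics/s11c.png

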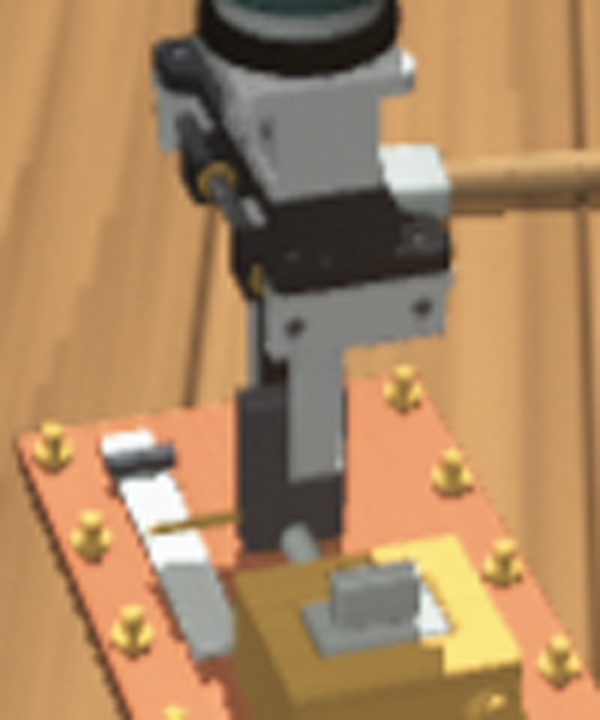

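The fingers straddle the handle (near finger at crop 320,430). I'll go down a bit more and close.

```bash
python3 -m jog '[[0.5,0,0,-5,0,0,0],[0.5,0,0,-3,0,0,0],[0.5,0,0,0,0,0,0],[0,0,0,0,0,0,0],[0,0,0,0,0,0,0],[0,0,0,0,0,0,0],[0,0,0,0,0,0,0],[0,0,0,0,0,0,0],[0,0,0,0,0,0,0],[0,0,0,0,0,0,0]]' 45
python3 -c "
from st import *
rep(.337,551.9,-158.9,74)"
```

```text
t: 19.6
tool_pos: [553.3, -159.8, 74.2]
ee_rot: [0.12, 0.698, 0.117, -0.697]
force: [0.2, -1.8, -1.9]
grip_width: 15.6
t 19.6 pos [ 553.3 -159.8   74.2] need [-1.4  0.9 -0.2] rot [0.003 0.002 0.   ] F [ 0.2 -1.8 -1.9] w 15.6 q7 [ 0.26  0.06 -1.06]
```

```bash
python3 -m jog '[[0,1.3,-3.8,0,0,0,0],[0,2.6,-7.5,0,0,0,0],[0,3.3,-9.4,0,0,0,0],[0,3.3,-9.4,0,0,0,0],[0,3,-8.5,0,0,0,0],[0,2,-5.7,0,0,0,0],[0,1,-2.8,0,0,0,0],[0,0,0,0,0,0,0],[0,0,0,0,0,0,0],[0,0,0,0,0,0,0]]' 45
cat > chk.py <<'E'
from st import *
import sys
rep(.337,553.3,-159.8,74.2)
d=state()['tool_pos'][:2]-[553.3,-159.8];print('along',(d@[.331,-.944]).round(1),'across',(d@[.944,.331]).round(1))
n=sys.argv[1]
cv2.imwrite(f'pics/s{n}.png',camera('side'));crop(f'pics/s{n}.png',262,175,60,50,12,f'pics/s{n}c.png')
cv2.imwrite(f'pics/t{n}.png',camera('top'));crop(f'pics/t{n}.png',360,190,60,50,12,f'pics/t{n}c.png')
E
python3 chk.py 12
```

```text
t: 20.85
tool_pos: [565.3, -193.7, 74.1]
ee_rot: [-0.115, -0.693, -0.128, 0.7]
force: [-2.9, 6.8, 2.4]
grip_width: 16.3
t 20.85 pos [ 565.3 -193.7   74.1] need [-12.   33.9   0.1] rot [-0.017 -0.012 -0.009] F [-2.9  6.8  2.4] w 16.3 q7 [ 0.33  0.06 -0.99]
along 36.0 across 0.1
```

View pics/s12c.png

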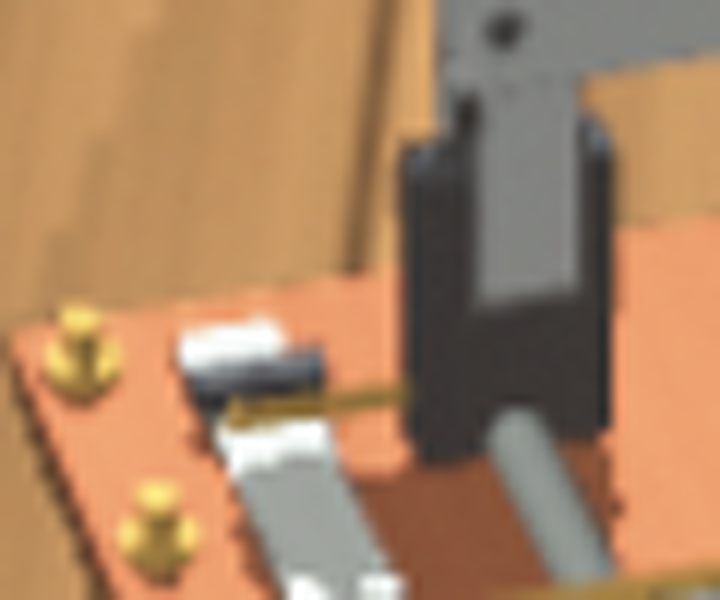

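View pics/t12c.png

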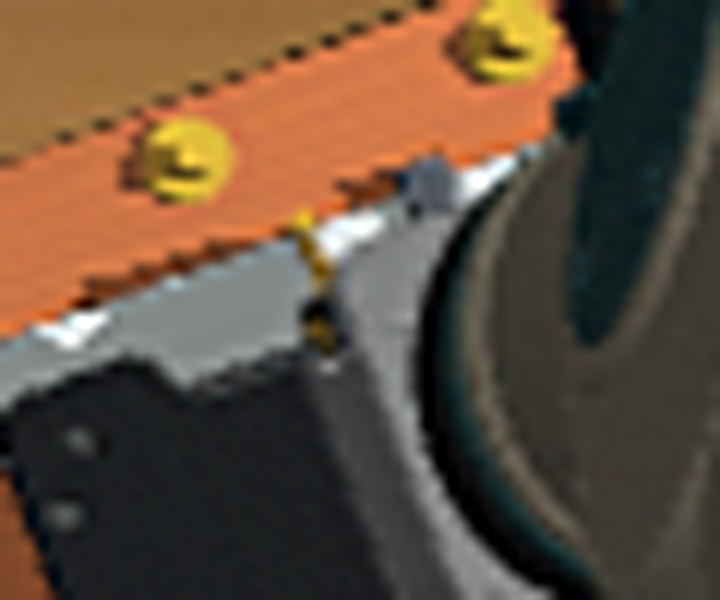

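Both views show the pointer tip (top crop 303,222) short of the marker (432,180). Next I'll compute what remains.

```bash
python3 -c "
from h import *
a=.337;c,s=np.cos(a),np.sin(a);V=np.array([515.4,-51.9])
def loc(q): d=q[:2]-V; return np.array([c*d[0]+s*d[1],-s*d[0]+c*d[1]]).round(1)
t=lambda u,v:(360+u/12-.5,190+v/12-.5)
S=lambda u,v:(262+u/12-.5,175+v/12-.5)
print('top ptr',loc(w('top',t(303,222),34)),loc(w('top',t(320,270),34)))
for uv in [(432,160),(405,168),(455,158),(462,195),(415,210)]: print('mark',loc(w('top',t(*uv),26)))
print('side ptr',loc(w('side',S(230,413),32)),loc(w('side',S(400,390),32)))
for uv in [(188,372),(322,352),(200,395),(322,380)]: print('side mark top', loc(w('side',S(*uv),26)))
"
```

```text
top ptr [  58.5 -148.1] [  49.1 -147.9]
mark [  61.8 -176.1]
mark [  62.1 -170.9]
mark [  60.7 -180.3]
mark [  53.8 -179. ]
mark [  54.2 -169.8]
side ptr [  59.3 -150.5] [  23.5 -148.7]
side mark top [  62.1 -175.1]
side mark top [  33.4 -174.4]
side mark top [  61.7 -166.4]
side mark top [  36.  -164.7]
```

```bash
python3 -m jog '[[0,1.3,-3.8,0,-0.01,-0.01,-0.008],[0,1.7,-4.7,0,0,0,0],[0,1.7,-4.7,0,0,0,0],[0,1.7,-4.7,0,0,0,0],[0,1.3,-3.8,0,0,0,0],[0,0.6,-1.8,0,0,0,0],[0,0.25,-0.65,0,0,0,0],[0,0.25,-0.65,0,0,0,0],[0,0.25,-0.65,0,0,0,0],[0,0.25,-0.65,0,0,0,0]]' 45
python3 chk.py 13
```

```text
t: 22.2
tool_pos: [567.9, -200.9, 74.0]
ee_rot: [-0.111, -0.691, -0.136, 0.701]
force: [-2.7, 7.3, 2.5]
grip_width: 16.1
t 22.2 pos [ 567.9 -200.9   74. ] need [-14.6  41.1   0.2] rot [-0.032 -0.021 -0.014] F [-2.7  7.3  2.5] w 16.1 q7 [ 0.36  0.05 -0.96]
along 43.6 across 0.2
```

View pics/s13c.png

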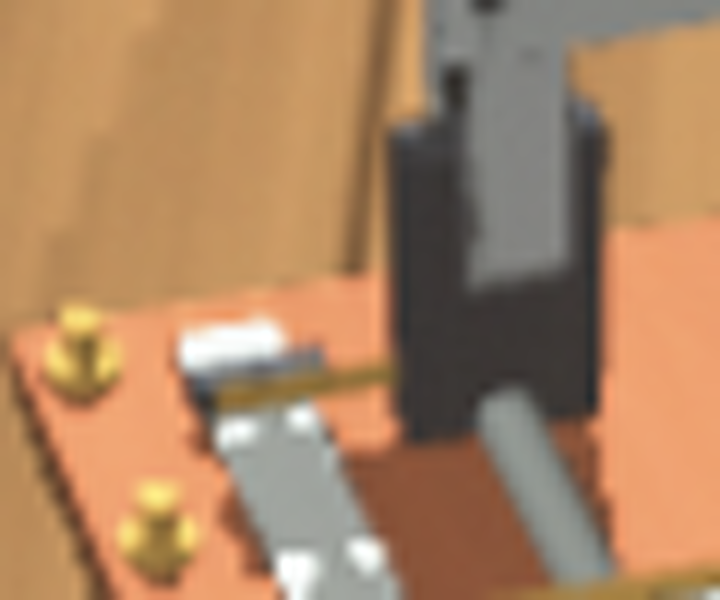

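View pics/t13c.png

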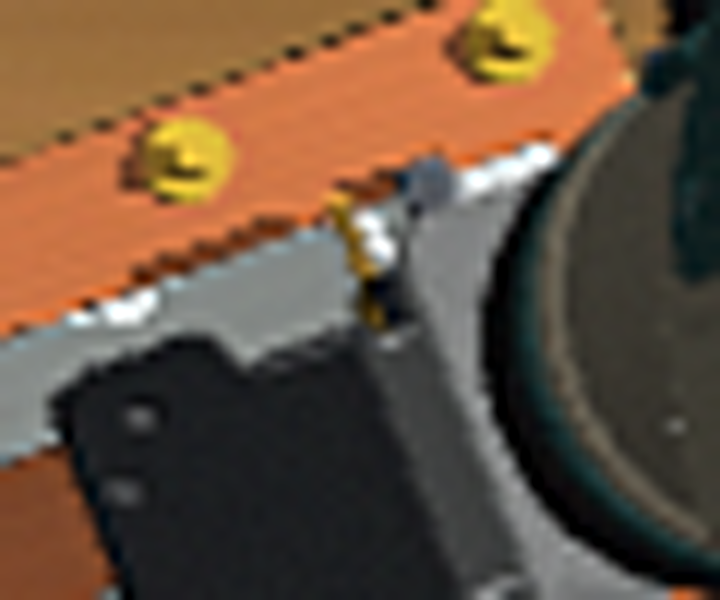

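Pointer is now about 11 mm short. Spring load eats about 2 mm per row, so I'll pull with larger steps and hold with a balancing step.

```bash
python3 -m jog '[[0,1.5,-4.2,0,-0.008,-0.005,-0.004],[0,1.5,-4.2,0,-0.008,-0.005,-0.004],[0,1.5,-4.2,0,-0.008,-0.005,-0.004],[0,1.5,-4.2,0,-0.008,-0.005,-0.004],[0,1.5,-4.2,0,-0.008,-0.005,0],[0,0.7,-1.9,0,-0.005,-0.004,0],[0,0.7,-1.9,0,-0.005,-0.004,0],[0,0.7,-1.9,0,-0.005,-0.004,0],[0,0.7,-1.9,0,-0.005,-0.004,0],[0,0.7,-1.9,0,-0.005,-0.004,0]]' 45
python3 chk.py 14
```

```text
t: 23.55
tool_pos: [569.4, -205.0, 74.0]
ee_rot: [-0.12, -0.696, -0.123, 0.697]
force: [-1.8, 7.9, 4.6]
grip_width: 15.6
t 23.55 pos [ 569.4 -205.    74. ] need [-16.1  45.2   0.2] rot [-0.003 -0.002 -0.008] F [-1.8  7.9  4.6] w 15.6 q7 [ 0.34  0.06 -0.98]
along 48.0 across 0.2
```

View pics/s14c.png

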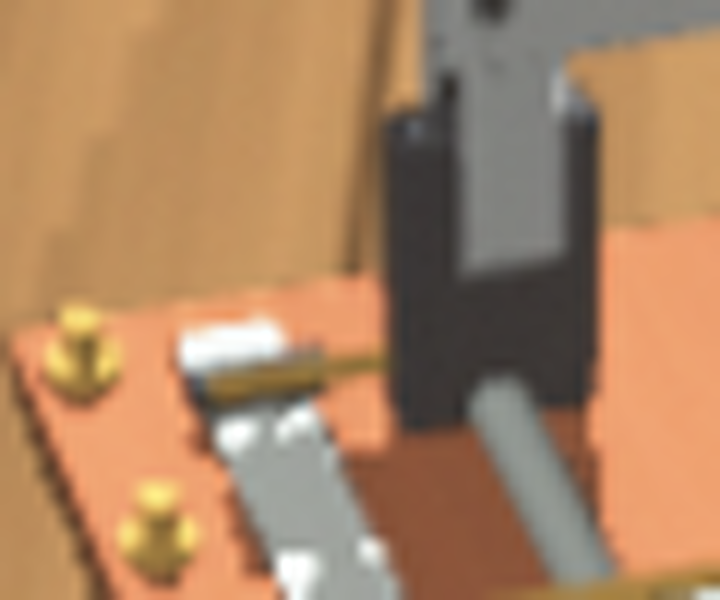

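View pics/t14c.png

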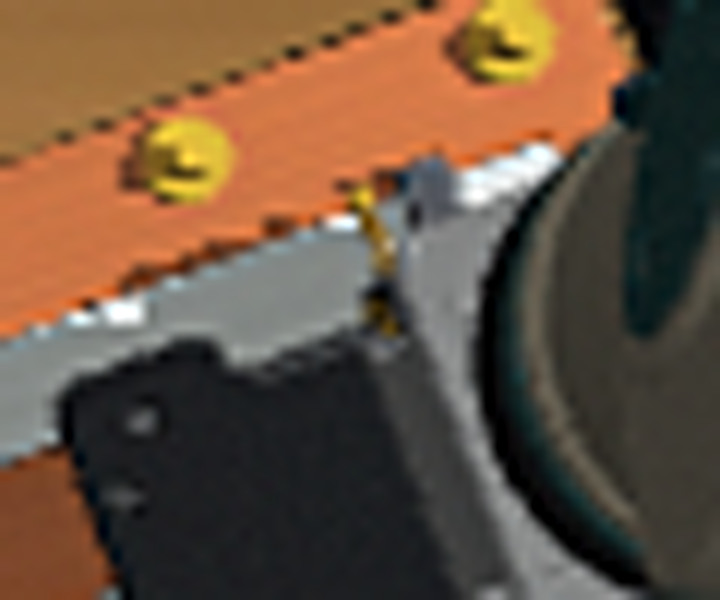

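```bash
python3 -m jog '[[0,1.8,-5.2,0,-0.006,-0.004,-0.006],[0,1.8,-5.2,0,-0.006,-0.004,0],[0,1.8,-5.2,0,-0.006,-0.004,0],[0,1.8,-5.2,0,-0.006,-0.004,0],[0,1.0,-2.7,0,-0.006,-0.004,0],[0,1.0,-2.7,0,-0.006,-0.004,0],[0,1.0,-2.7,0,-0.006,-0.004,0],[0,1.0,-2.7,0,-0.006,-0.004,0],[0,1.0,-2.7,0,-0.006,-0.004,0],[0,1.0,-2.7,0,-0.006,-0.004,0]]' 45
python3 chk.py 15
```

```text
t: 24.9
tool_pos: [569.5, -205.6, 74.0]
ee_rot: [0.123, 0.697, 0.12, -0.697]
force: [-4.0, 8.2, 7.1]
grip_width: 15.7
t 24.9 pos [ 569.5 -205.6   74. ] need [-16.2  45.8   0.2] rot [ 0.003  0.001 -0.008] F [-4.   8.2  7.1] w 15.7 q7 [ 0.33  0.07 -0.99]
along 48.6 across 0.1
```

View pics/s15c.png

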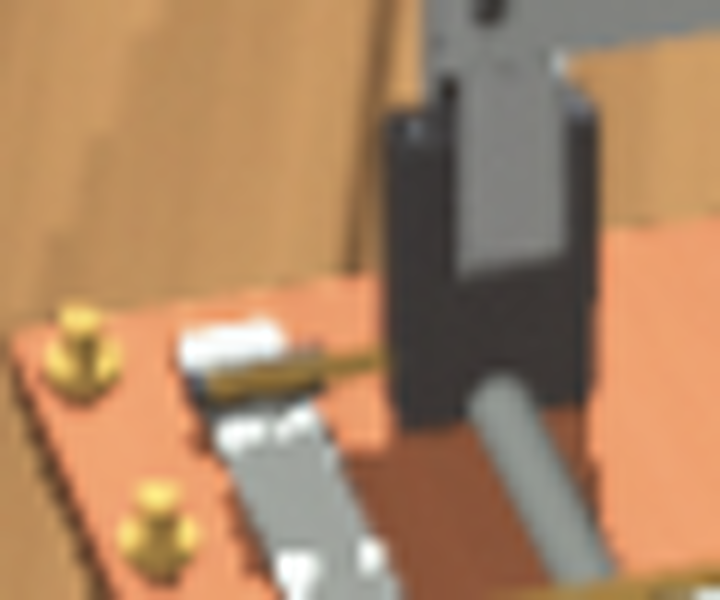

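View pics/t15c.png

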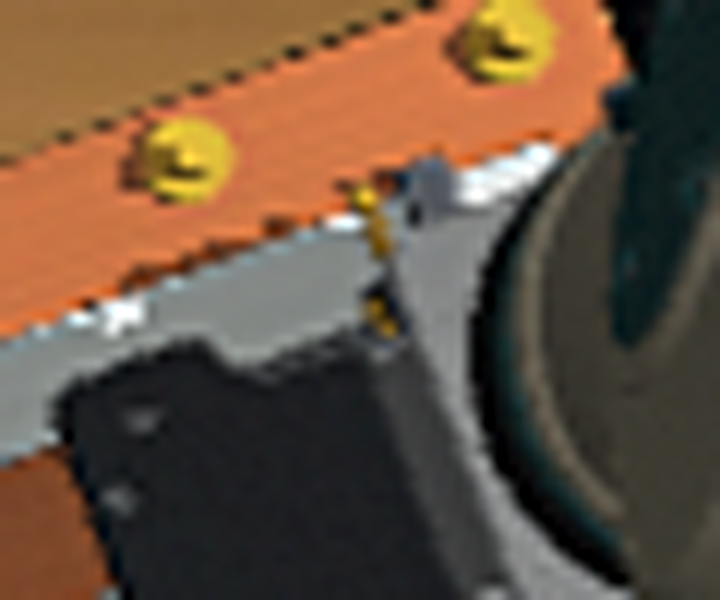

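Hold balance is about 3 mm per row at this load. I'll pull with larger steps.

```bash
python3 -m jog '[[0,2.6,-7.5,0,-0.004,-0.003,-0.006],[0,2.6,-7.5,0,-0.004,-0.003,0],[0,2.6,-7.5,0,-0.004,-0.003,0],[0,2.3,-6.6,0,-0.004,-0.003,0],[0,1.6,-4.7,0,-0.005,-0.003,0],[0,1.1,-3.1,0,-0.005,-0.003,0],[0,1.1,-3.1,0,-0.005,-0.003,0],[0,1.1,-3.1,0,-0.005,-0.003,0],[0,1.1,-3.1,0,-0.005,-0.003,0],[0,1.1,-3.1,0,-0.005,-0.003,0]]' 45
python3 chk.py 16
```

```text
t: 26.25
tool_pos: [574.0, -218.2, 74.0]
ee_rot: [-0.121, -0.695, -0.124, 0.698]
force: [-5.1, 8.8, 6.3]
grip_width: 16.2
t 26.25 pos [ 574.  -218.2   74. ] need [-20.7  58.4   0.2] rot [-0.004 -0.006 -0.011] F [-5.1  8.8  6.3] w 16.2 q7 [ 0.36  0.07 -0.96]
along 62.0 across 0.2
```

View pics/s16c.png

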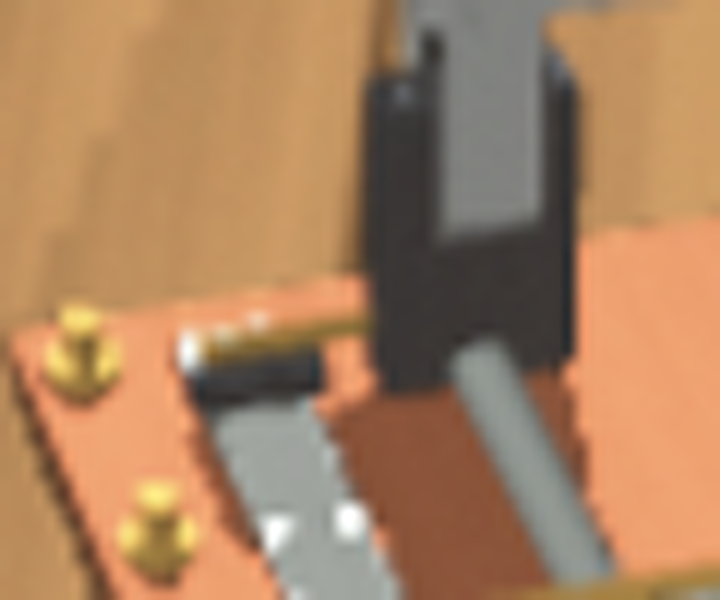

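View pics/t16c.png

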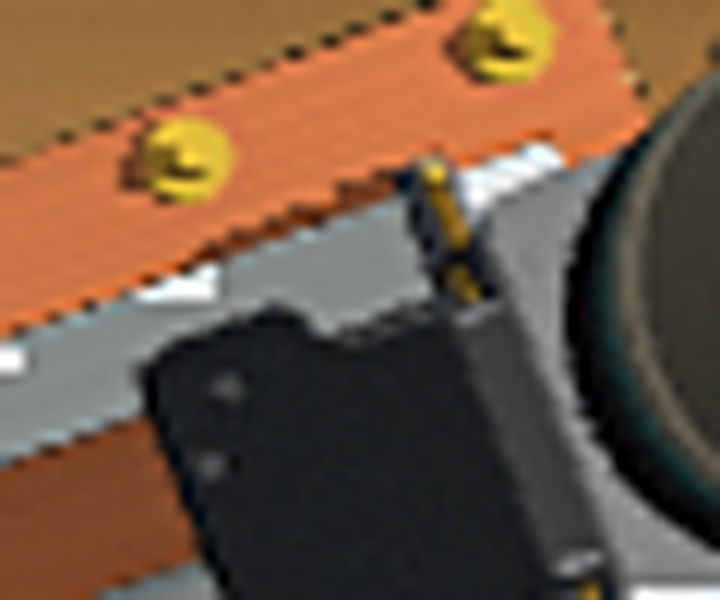

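Both views show the pointer at about the marker. I'll overlay projected models to see which travel lines up.

```bash
cat > ov2.py <<'E'
from st import *
from fit import T
def go(n,M,Pq,out,s=18):
    b=[]
    for cam,x0,y0 in (('side',272,195),('top',385,192)):
        im=cv2.imread(f'pics/{cam[0]}{n}.png');wd,ht=22,26
        wd=22
        g=cv2.resize(im[y0:y0+ht,x0:x0+wd],None,fx=s,fy=s,interpolation=cv2.INTER_CUBIC);g=cv2.convertScaleAbs(g,alpha=1.4,beta=20)
        def poly(L,col):
            q=p(cam,T((515.4,-51.9,.337),L));q=((q-[x0,y0]+.5)*s).astype(int);cv2.polylines(g,[q],True,col,1)
        for z,c in ((18,(0,160,0)),(26,(0,255,0))): poly([(62,M+5,z),(62,M-5,z),(32,M-5,z),(32,M+5,z)],c)
        poly([(62,Pq+1.5,34.5),(62,Pq-1.5,34.5),(22,Pq-1.5,34.5),(22,Pq+1.5,34.5)],(0,0,255))
        b.append(g)
    cv2.imwrite(out,np.hstack(b))
E
python3 -c "
from ov2 import *
print(state()['tool_pos'])
go(16,-173,-174,'pics/v16.png')
go(0,-173,-112,'pics/v0.png')"
```

```text
[ 574.00499459 -218.1775741    74.01254172][ WARN:0@0.256] global loadsave.cpp:275 findDecoder imread_('pics/s0.png'): can't open/read file: check file path/integrity
Traceback (most recent call last):
  File "ov2.py", line 8, in go
    g=cv2.resize(im[y0:y0+ht,x0:x0+wd],None,fx=s,fy=s,interpolation=cv2.INTER_CUBIC);g=cv2.convertScaleAbs(g,alpha=1.4,beta=20)
                 ~~^^^^^^^^^^^^^^^^^^^
TypeError: 'NoneType' object is not subscriptable
```

View pics/v16.png

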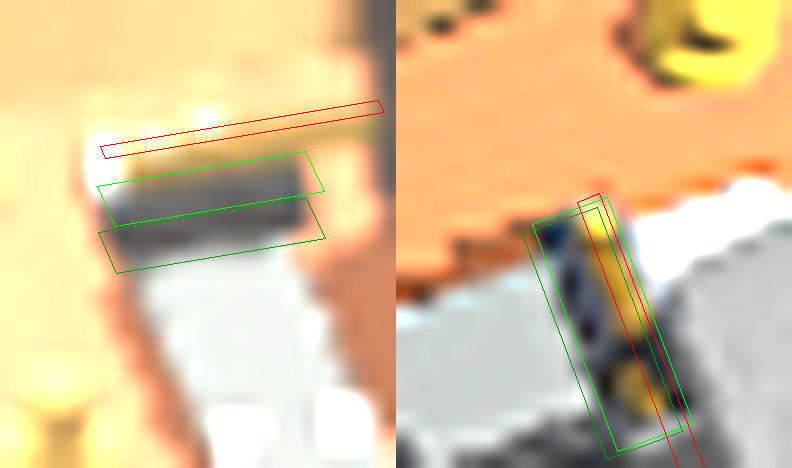

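```bash
cp pics/side0.png pics/s0.png; cp pics/top0.png pics/t0.png; python3 -c "
from ov2 import *
go(0,-173,-112,'pics/v0.png')"
```

```text
(no output)
```

View pics/v0.png

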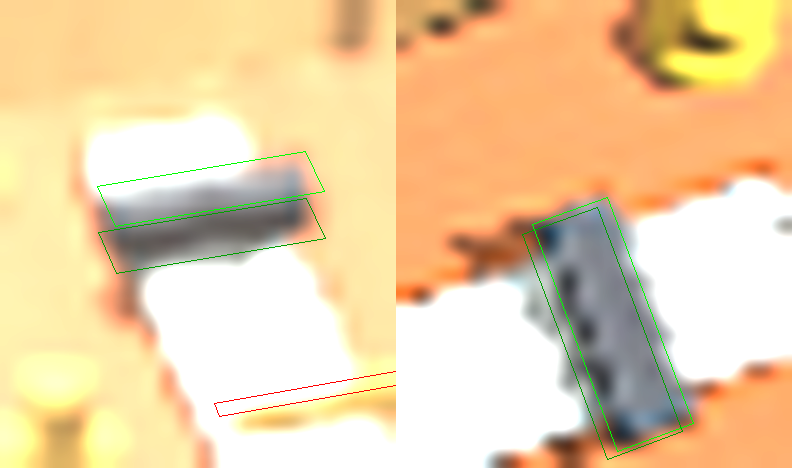

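The overlays give pointer and marker both at local y of about -173 mm: the top view puts the marker about 1.5 mm farther out, the side view about 1.5 mm nearer. I'll check that the pose holds without drift before handing in.

```bash
python3 -c "
from st import *
for i in range(6): camera('side'); 
rep(.337,574,-218.2,74)"; python3 chk.py 17; python3 -c "
from h import *
a=cv2.imread('pics/s17.png');crop(a,255,150,120,120,6,'pics/s17w.png')"
```

```text
t 26.65 pos [ 574.  -218.2   74. ] need [-0.  0. -0.] rot [-0.004 -0.006 -0.011] F [-4.5  9.1  6.6] w 15.7 q7 [ 0.36  0.07 -0.96]
t 26.65 pos [ 574.  -218.2   74. ] need [-20.7  58.4   0.2] rot [-0.004 -0.006 -0.011] F [-4.5  9.1  6.6] w 15.7 q7 [ 0.36  0.07 -0.96]
along 62.0 across 0.2
```

View pics/s17w.png

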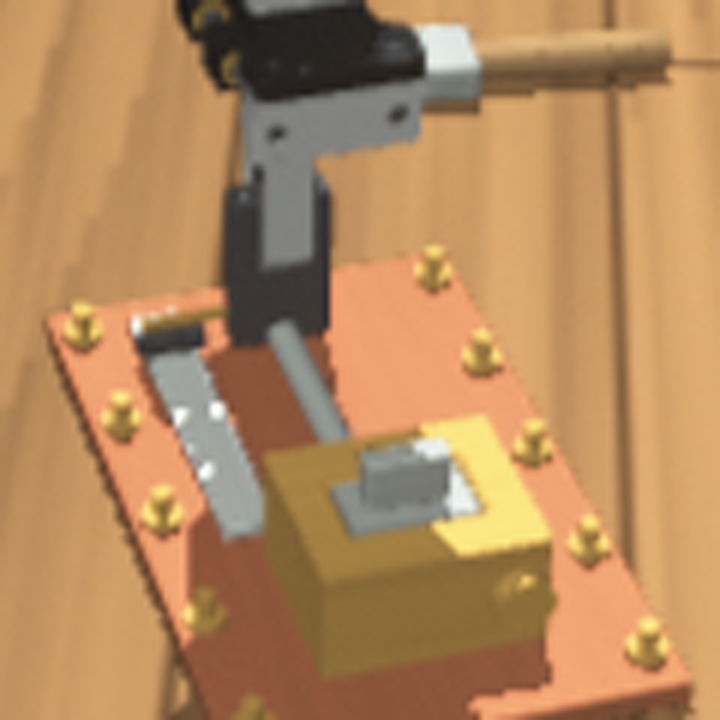

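View pics/t17c.png

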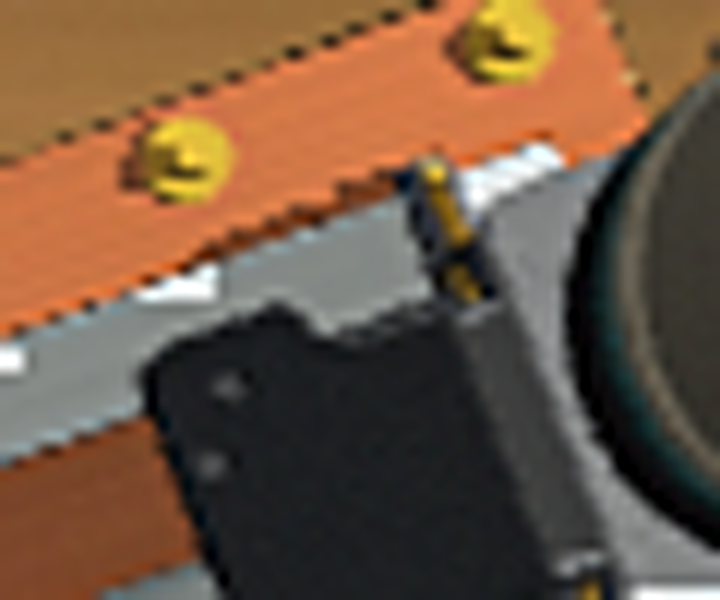

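```bash
python3 -c "
from h import *
from fit import T
L=[(58,-200,18),(36,-200,18)]
for cam,x0,y0 in (('side',268,190),('top',360,195)):
  print(cam,((p(cam,T((515.4,-51.9,.337),L))-[x0,y0]+.5)*14).round().tolist())
# intensity profiles along the rail centre line, initial image, z=26 plane and z=18
for cam in ('side','top'):
  im=cv2.imread(f'pics/{cam}0.png').astype(np.float32)
  ys=np.arange(-150,-206,-2.)
  for x in (42,47,52):
    q=p(cam,T((515.4,-51.9,.337),[(x,y,26) for y in ys])).astype(np.float32)
    v=cv2.remap(cv2.cvtColor(im.astype(np.uint8),cv2.COLOR_BGR2GRAY),q[:,0].reshape(1,-1),q[:,1].reshape(1,-1),cv2.INTER_LINEAR)
    print(cam,x,list(zip(ys.astype(int).tolist(),v[0].tolist())))
"
```

```text
side [[124.0, 179.0], [242.0, 160.0]]
top [[644.0, 96.0], [693.0, 224.0]]
side 42 [(-150, 240), (-152, 230), (-154, 226), (-156, 183), (-158, 129), (-160, 89), (-162, 60), (-164, 60), (-166, 73), (-168, 87), (-170, 104), (-172, 121), (-174, 141), (-176, 167), (-178, 199), (-180, 227), (-182, 239), (-184, 242), (-186, 234), (-188, 215), (-190, 199), (-192, 189), (-194, 178), (-196, 175), (-198, 173), (-200, 167), (-202, 158), (-204, 153)]
side 47 [(-150, 243), (-152, 222), (-154, 175), (-156, 128), (-158, 103), (-160, 81), (-162, 67), (-164, 54), (-166, 66), (-168, 80), (-170, 94), (-172, 109), (-174, 135), (-176, 175), (-178, 213), (-180, 233), (-182, 249), (-184, 246), (-186, 242), (-188, 222), (-190, 195), (-192, 176), (-194, 173), (-196, 170), (-198, 165), (-200, 160), (-202, 157), (-204, 154)]
side 52 [(-150, 242), (-152, 236), (-154, 199), (-156, 153), (-158, 118), (-160, 89), (-162, 68), (-164, 64), (-166, 68), (-168, 85), (-170, 100), (-172, 122), (-174, 144), (-176, 178), (-178, 213), (-180, 235), (-182, 243), (-184, 247), (-186, 242), (-188, 235), (-190, 207), (-192, 182), (
[... 477 characters left out ...]
 (-154, 211), (-156, 211), (-158, 212), (-160, 214), (-162, 221), (-164, 204), (-166, 137), (-168, 81), (-170, 46), (-172, 86), (-174, 81), (-176, 77), (-178, 122), (-180, 191), (-182, 221), (-184, 213), (-186, 210), (-188, 213), (-190, 212), (-192, 212), (-194, 215), (-196, 216), (-198, 190), (-200, 135), (-202, 134), (-204, 136)]
top 52 [(-150, 212), (-152, 213), (-154, 212), (-156, 212), (-158, 215), (-160, 216), (-162, 194), (-164, 116), (-166, 116), (-168, 70), (-170, 67), (-172, 88), (-174, 82), (-176, 81), (-178, 122), (-180, 192), (-182, 221), (-184, 215), (-186, 213), (-188, 211), (-190, 213), (-192, 214), (-194, 207), (-196, 169), (-198, 149), (-200, 132), (-202, 134), (-204, 135)]
```

```bash
python3 -c "
from workcell import *
print(close_job())"
```

```text
the job is handed in; nothing more can be done
None
```

The insert is in the recess and pressed flush, and the handle is pulled out with the pointer over the marker. The gripper is still holding it. I handed the job in at about 26.8 s.

- **Insert:** I took the one farthest from the base, 610 mm out against 532 and 515 mm for the other two. It met the stop at tool height 79.5 mm (79.7 expected) under 19.7 N. After I let go, the side picture showed its shoulders level with the brass top and the tab up.
- **Handle:** I only started pulling once the insert was flush. The gripper pinches it across its 16 mm with 45 N. The arm has carried it 62.0 mm out, and the pose did not change over the last 0.4 s before hand-in. The force reading was about 10 N sideways.
- **Pointer over marker:** the best estimate is that the pointer is within about 1 mm of the marker's centre along the rail. The two cameras disagree slightly: in the overlays the top view puts the marker about 1.5 mm farther out than the pointer and the side view about 1.5 mm nearer. Checked against the end of the rail, both come out near -172 mm. The 62.0 mm is arm travel, right at the marker's stated upper limit. The pointer itself moved about 61 mm in the pictures.
- **Other items:** nothing touched the tin, fitting, spanner or brush as far as I know, but I did not check their positions in a final picture.

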